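# Fit the wide filling barrel to the doughnut filler

### The arm

A 7-joint arm with a two-finger parallel gripper is mounted at the origin on the work surface. World frame = base frame: x ahead of the robot, y to its left, z up, the work surface at z = 0. Lengths are in m, angles in rad, forces in N, time in s.
With the tool pointing down it reaches from about 0.35 to 0.9 m from the base axis. Payload 8.1 kg.
Tool frame: the origin (TCP) lies on the centre line of the jaws, within the pads' length; the fingertips stand 14 mm ahead of it and the grasp point (between the pads) lies 5 mm behind it; z points along the fingers, y is the direction in which the jaws open and shut (so a half turn about z gives the same grasp; the last joint's range is limited). The gripper opens to 92 mm and grips with 3 to 60 N. Pads are 19 mm wide; open, the fingers measure 130 mm over their backs; the gripper's body (75 mm by 190 mm) begins 47 mm behind the grasp point.
Start: joints at [-1.207, 0.434, 0.025, 1.573, -0.012, 1.134, -0.075], TCP at [0.281, 0.558, 0.241] pointing down, gripper open.
Joint ranges: [-2.62, 2.62], [-0.44, 2.09], [-1.27, 1.32], [0.08, 2.57], [-1.32, 4.46], [0.12, 2], [-2.74, 2.74]. Speed limits (rad/s): [2.22, 2.22, 3.01, 3.01, 3.14, 3.14, 3.14].

### API

Orientations are given as a rotation vector (axis times angle).
In Python, from cell import arm, optics gives the robot as it stands.
- The arm moves only by the shell command python3 -m creep 'ROWS' [FORCE]. ROWS is JSON, a list of rows, each an object with "translation": the shift along the tool's x, y, z in m, a list of three; "rot": the turn, a rotation vector about the tool's x, y, z in degrees, a list of three; "jaw": the finger opening in m, from 0 to 0.0918. In form: [{"translation": [x, y, z], "rot": [wx, wy, wz], "jaw": jaw}, ...]. A call has 1 to 12 rows; each row shifts and turns the commanded pose from where the row before left it, along the tool's axes as they then stand; what a row does not reach is not made up. A row lasts 1/12 s, in which the tool goes at most 41.7 mm and 7.16 degrees, less where a joint would pass 70% of its speed; a pose out of reach is approached as far as the arm can. A call is refused whole if a number of a shift passes 0.0417 or a number of a turn 7.16, either way. A call with a gripper value outside its range is refused whole. The fingers move at their own pace and stop on an object; FORCE is the grip in N (left out, the last holds). Time passes only in rows, so rows that do not move let the fingers close. It gives the time, the measured TCP pose, the force and the opening at its end, in the units of the state.
- arm.observe(): the state, without advancing time (a new reading comes with each control period).
- optics.get_image(name): name is "scene" or "side" or "wrist"; returns the picture (480x640x3 uint8, red, green, blue); there is no depth.
- optics.camera_info(name): a dict with "fx", "fy", "cx", "cy" (pixels), "R" (3x3) and "t" (3): a world point X has camera coordinates R X + t. Camera axes: x right, y down, z forward; pixel columns grow to the right and rows downward; lengths in m; the calibration is good to about 2 mm. A picture is of the moment at which its call begins: read the wrist's pose just before it. camera_info takes no time and is no camera call; for the wrist camera it gives the pose at the moment of the call.
- arm.sign_off(): hands the job in, once; it reports no verdict.
Trained networks look in the newest picture that a camera, given by its name, has taken for a name from the list of things; names that differ only in an ending like _2 or _b are one class to them, and where a whole thing is asked for, a point or a joint stands for the part that bears it (a point fixed in the world has none). Each returns a list of dicts, best first, with "score" (0 to 1); they miss things now and then, are a little off and sometimes report something else, mostly with a low value. They report only what shows in the picture. A call takes as long as a camera call. They do not tell look-alikes from the thing itself.
- optics.boxes_of(camera, thing): "location" ([column, row] in pixels, amid what is visible of it).
- optics.pinpoint(camera, thing): "location" ([column, row] in pixels: a listed point, or the origin of a listed thing).
The state is a dict: "clock": time; "joints": joint angles; "dq": joint speeds; "joint_efforts": joint torques, N m; "position": TCP position; "ee_rot": TCP orientation; "force": force on the tool from outside, world axes, zero at the start; "ft_torque": the same for the moment, N m; "width": opening from 0.0 (shut) to 1.0 (fully open).
Only numpy, scipy, OpenCV 4.12 (cv2) and the standard library are available. Lean on these libraries where they do the work, as an engineer would, in place of code of your own. Each camera call takes 0.05 s, during which the arm holds its last target.

### The job

Fit the wider of the two filling barrels in the rack to the doughnut filler: slide it down into the slotted keeper plate at the outlet, with its flange behind the plate, until it is fully home at the bottom of the slot, and only then swing the clamp fully shut over it. The seal rubs all the way and the outlet hangs in a rubber coupling, so it sinks while you push: feel for the bottom of the slot, and do not force it beyond that. Let go when done, and leave the slim barrel and the jam jar where they are.

Things in the scene. Friction and masses are not known exactly. Their poses are not given: they have to be found in the camera images.
- barrel_mid (a point): Middle of the wide barrel, the one to fit: steel tube, diameter 18 mm, 110 mm long over all, with a flange (diameter 40, 5 thick) at one end; 110 to 180 g. The point is on the axis, 50 from the flange's front face (towards the tube) and 55 from the tip; y runs from flange to tip. It lies level in the rack, axis 63 above the bench, held about 32 either side of this point, free between.
- slim_mid (a point): Middle of the slim barrel, not to be moved: tube diameter 10, flange 32, length 110 mm, in the rack's other pair of notches, parallel to the wide one and 100 mm beside it. Same point and axes as the wide barrel's.
- seat (a point): Home point on the outlet axis, in the rear face of the keeper plate, 125 mm above the bench; y points out of the filler, z up. Home: the tube lies on the slot's bottom, axis through this point and along y, flange front against the plate, so the barrel's middle is 50 mm out along +y, tip outwards. The outlet hangs in a rubber coupling: it sinks 1.1 mm per N pushed down (17 mm at most) and springs back.
- slot_mouth (a point): Top of the slot, 20 mm above the seat. The keeper plate (aluminium, upright, 58 wide) reaches from the seat to 4 mm in front of it; its U slot is 20.5 mm wide, its bottom 9 mm under the seat, its mouth flared to about 36 mm from 9 mm above the seat up. Barrel against filler must stay below 35 N in all; on the bottom, 3 to 6 N more than the rubbing took is enough.
- pocket (a point): Middle of the flange pocket, 4 mm behind the seat: 8 mm deep from plate to rear wall, 45 wide, open on top, its front and rear top edges flared about 4 mm, up to 22 mm above the seat. A conical seal stands 4 mm out of the rear wall on a spring (3 N, plus 2.2 N per mm); the flange pushes it back 1 mm and rubs from 36 mm above home down (3 to 14 N), so the barrel stays where it is let go.
- filler: Doughnut filler, fixed. Origin at the bench, 175 mm behind the seat along its y axis, which points out of the outlet. Steel housing 200 wide (x), 180 high, its front 90 mm behind the seat; above it a round hopper, diameter 184, up to 380 mm high, its front edge 132 mm behind the seat. A pipe and rubber coupling, about 45 across, carry the outlet.
- clamp (a joint): Swing clamp over the outlet, rad: 0 = shut (steel strap level, 1 mm above a flange that is home), 1.6 to 1.95 at the start (up, leaning back), 2.0 at most. Hinge line along the seat's x, 34 mm behind and 27 mm above the seat. The hinge is stiff and stays where it is left (about 1 N at its bar moves it).
- clamp_bar (a point): Centre of the clamp's black cross bar (diameter 11, 36 mm long along the seat's x) at the strap's free end, 53 mm from the hinge line. Push it outwards (seat's +y), then down. Shut, it is 19 mm in front of the seat and 26 mm above it.
- rack: Fixed steel rack 200 mm (x) by 85 mm (y), origin at the bench under its centre; two upright sheets 4 mm thick at y = -32 and +32 mm, each with V notches at x = -50 and +50 mm, 69 mm high at most; base 8 mm thick.
- jar: Jam jar, diameter 72 mm, 85 mm high, loose; origin at the centre of its underside. To be left alone.
Mind the look-alikes: they are no part of the job. Leave any green or yellow look-alike of the part that bears barrel_mid alone.

How it is judged:
By the outcome, as a careful person would: the job done as asked, in the order asked, and still so for the second after the job is handed in, with the robot touching nothing.
It also fails if it takes over 70 s, if anything falls off the work surface, if the arm or the gripper's body presses on something with over 40 N, if the wrist force passes 120 N, or if a joint passes its speed limit or range.

## Working session

There is one attempt and no reset: what is moved stays moved. The work goes in short steps, Python scripts to look and compute and a shell command to move; the robot and the scene stay as the last step left them, time stands still between calls to the robot, and variables do not carry over. Pictures are saved under pics/ and viewed, and the job is handed in when it is done.

```bash
ls; mkdir -p pics
python3 - <<'E'
from cell import arm, optics
import cv2
print(arm.observe())
for n in ["scene","side","wrist"]:
    im=optics.get_image(n); cv2.imwrite(f"pics/{n}0.png",im[:,:,::-1])
    for t in ["barrel_mid","slim_mid","seat","slot_mouth","clamp_bar","rack","jar","filler","pocket"]:
        print(n,t,[(d['location'],round(d['score'],2)) for d in optics.pinpoint(n,t)][:4])
    ci=optics.camera_info(n); print(n,ci)
print(arm.observe()['clock'])
E
```

```text
pics
{'clock': 0.0, 'joints': array([-1.20657305,  0.4352334 ,  0.02496589,  1.5741205 , -0.01160378,
        1.13400586, -0.07510667]), 'dq': array([ 0.00192798, -0.00055638, -0.00015462,  0.00109676,  0.00092258,
        0.00115868, -0.00024144]), 'joint_efforts': array([ 7.05928360e-04, -6.67846441e+01,  9.85373743e-01, -3.14463830e+01,
       -6.06004405e-02,  4.28175833e-02,  1.58176908e-04]), 'position': array([0.28110028, 0.55765076, 0.23992936]), 'ee_rot': array([-7.26698860e-01, -3.05614421e+00,  2.52044341e-03]), 'force': array([-0.45874889, -0.75975974,  0.42332916]), 'ft_torque': array([-0.0059506 ,  0.01560673,  0.06449153]), 'width': 1.001586670575023}
scene barrel_mid [([422.7, 296.6], 0.96), ([520.9, 373.8], 0.79), ([378.4, 258.2], 0.71), ([483.9, 281.5], 0.67)]
scene slim_mid [([385.7, 335.8], 0.69)]
scene seat [([278.0, 192.9], 0.73), ([393.8, 338.2], 0.64)]
scene slot_mouth [([282.5, 179.9], 0.67), ([280.6, 193.4], 0.42)]
scene clamp_bar [([394.0, 335.4], 0.71), ([261.2, 150.0], 0.7)]
scene rack [([395.8, 336.1], 0.78)]
scene jar []
scene filler [([229.1, 210.9], 0
[... 901 characters left out ...]
 array([[-0.99532468, -0.09482917, -0.01833614],
       [-0.05093182,  0.67661584, -0.73457264],
       [ 0.08206544, -0.73020438, -0.67828226]]), 't': array([0.58321381, 0.12259597, 1.10238222])}
wrist barrel_mid []
wrist slim_mid []
wrist seat []
wrist slot_mouth []
wrist clamp_bar []
wrist rack []
wrist jar []
wrist filler []
wrist pocket []
wrist {'fx': 391.91561623101876, 'fy': 391.91561623101876, 'cx': 322.62014134853496, 'cy': 250.2770578010394, 'R': array([[ 4.50316978e-01,  8.92868694e-01,  3.38767804e-04],
       [ 8.61491589e-01, -4.34591620e-01,  2.62606865e-01],
       [ 2.34620674e-01, -1.17964484e-01, -9.64902855e-01]]), 't': array([-0.62442242, -0.03205983,  0.39055858])}
1.5
```

View pics/scene0.png

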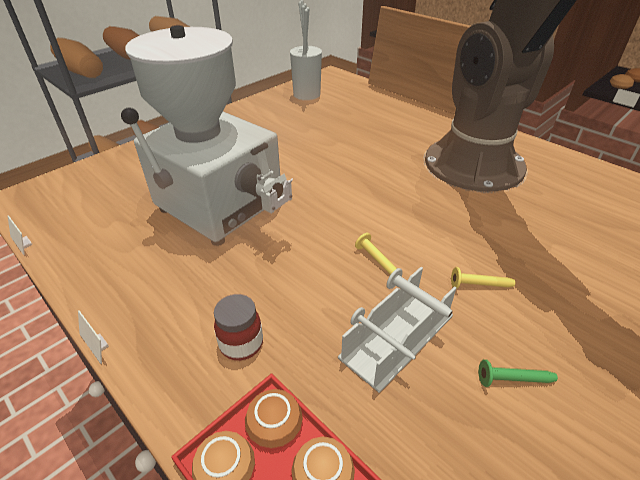

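View pics/side0.png

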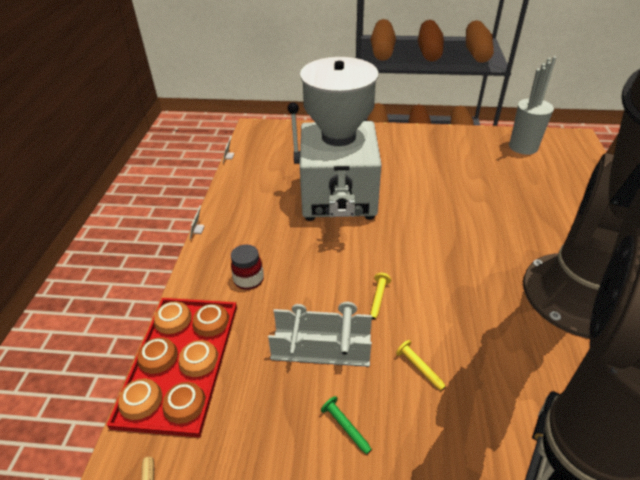

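View pics/wrist0.png

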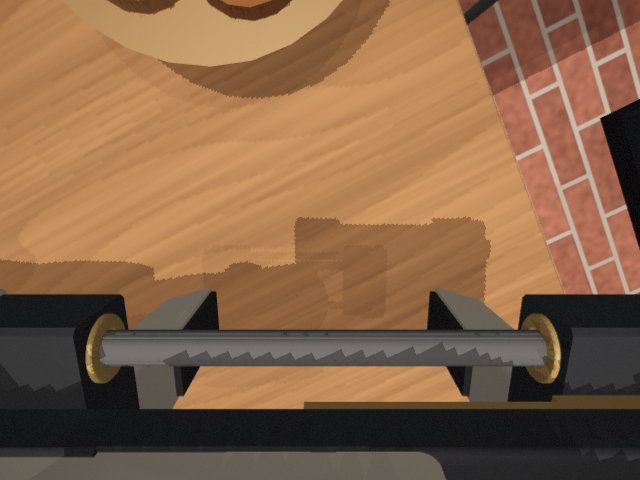

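The rack holds two steel barrels. The wide candidate is at scene (423,297) and side (347,329), the slim one at scene (386,336) and side (295,329). The yellow ones at (378,258) and (484,282) and the green one at (521,374) are look-alikes. I'll confirm with a crop and triangulate.

```bash
cat > h.py <<'E'
import numpy as np, cv2
from cell import arm, optics
from scipy.spatial.transform import Rotation as Rot
def ray(ci,px):
    d=np.array([(px[0]-ci['cx'])/ci['fx'],(px[1]-ci['cy'])/ci['fy'],1.0])
    R=np.array(ci['R']);t=np.array(ci['t'])
    return -R.T@t, R.T@d/np.linalg.norm(d)
def tri(obs):
    A=np.zeros((3,3));b=np.zeros(3)
    for ci,px in obs:
        c,d=ray(ci,px);P=np.eye(3)-np.outer(d,d);A+=P;b+=P@c
    X=np.linalg.solve(A,b)
    return X,[np.round(proj(ci,X)-px,1).tolist() for ci,px in obs]
def onz(ci,px,z):
    c,d=ray(ci,px);return c+d*(z-c[2])/d[2]
def proj(ci,X):
    p=np.array(ci['R'])@X+np.array(ci['t']);return np.array([ci['fx']*p[0]/p[2]+ci['cx'],ci['fy']*p[1]/p[2]+ci['cy']])
E
python3 - <<'E'
from h import *
S=optics.camera_info("scene");D=optics.camera_info("side")
for n,a,b,z in [("barrel",(422.7,296.6),(346.6,329.5),.063),("slim",(385.7,335.8),(294.6,329.3),.063),("seat",(278,192.9),(343.1,202.7),.125),("mouth",(282.5,179.9),(344.5,195.5),.145),("bar",(261.2,150),(339.7,168.4),.17),("filler",(229.1,210.9),(339.2,204.5),0),("rack",(395.8,336.1),(321.8,347.6),0),("pocket",(278.6,192.1),(341.4,202.2),.125)]:
    X,r=tri([(S,np.array(a)),(D,np.array(b))]); print(n,X.round(4),r,onz(S,a,z).round(4),onz(D,b,z).round(4))
im=cv2.imread('pics/scene0.png');a=cv2.resize(im[230:400,330:530],None,fx=3,fy=3,interpolation=2);cv2.imwrite('pics/c1.png',a)
b=cv2.resize(im[120:220,230:310],None,fx=6,fy=6,interpolation=2);cv2.imwrite('pics/c2.png',b)
im=cv2.imread('pics/side0.png');a=cv2.resize(im[280:380,250:390],None,fx=5,fy=5,interpolation=2);cv2.imwrite('pics/c3.png',a)
b=cv2.resize(im[140:250,290:390],None,fx=5,fy=5,interpolation=2);cv2.imwrite('pics/c4.png',b)
E
```

```text
barrel [0.5169 0.1885 0.0617] [[-0.4, -1.1], [-0.4, 0.9]] [0.5195 0.1909 0.063 ] [0.5163 0.1872 0.063 ]
slim [0.6195 0.1944 0.0607] [[-0.2, -0.6], [-0.2, 0.4]] [0.6216 0.1961 0.063 ] [0.6189 0.1951 0.063 ]
seat [ 0.5443 -0.1317  0.1232] [[-0.8, -2.0], [-0.3, 1.7]] [ 0.549  -0.1238  0.125 ] [ 0.544  -0.1358  0.125 ]
mouth [ 0.5405 -0.1198  0.1553] [[-0.6, -1.5], [-0.2, 1.3]] [ 0.5333 -0.1271  0.145 ] [ 0.5411 -0.1379  0.145 ]
bar [ 0.5542 -0.1562  0.2066] [[-0.3, -0.7], [-0.0, 0.6]] [ 0.5173 -0.2053  0.17  ] [ 0.5576 -0.2121  0.17  ]
filler [ 5.626e-01 -2.869e-01 -5.000e-04] [[0.2, 0.4], [0.0, -0.4]] [ 0.5623 -0.2879  0.    ] [ 0.5625 -0.2848 -0.    ]
rack [ 0.5664  0.1832 -0.0071] [[0.4, 1.0], [0.3, -0.8]] [0.5699 0.1841 0.    ] [0.5664 0.19   0.    ]
pocket [ 0.548 -0.125  0.13 ] [[-0.8, -1.9], [-0.2, 1.6]] [ 0.5465 -0.125   0.125 ] [ 0.5482 -0.1374  0.125 ]
```

View pics/c1.png

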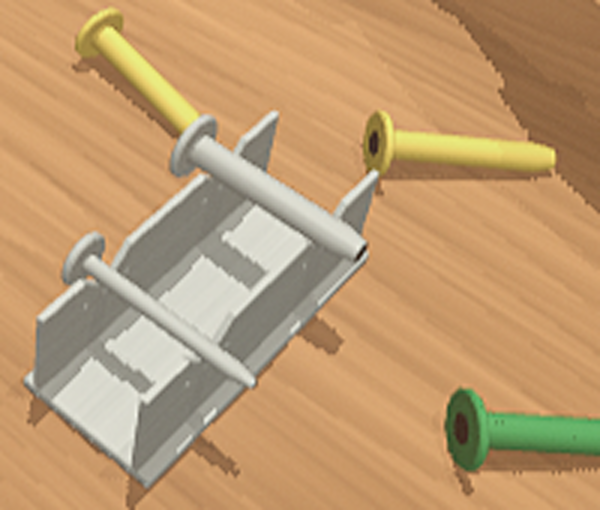

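View pics/c2.png

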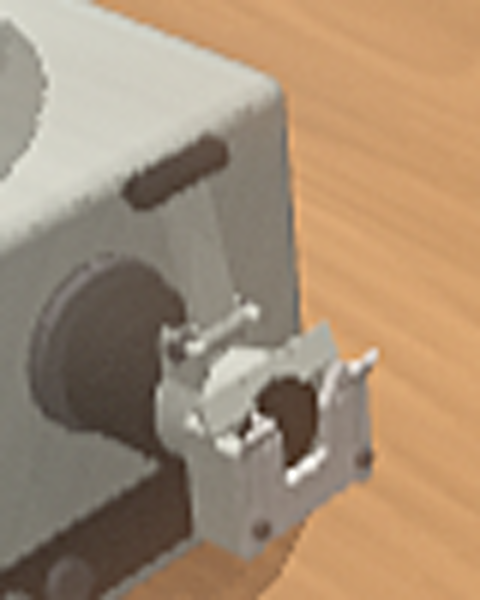

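View pics/c3.png

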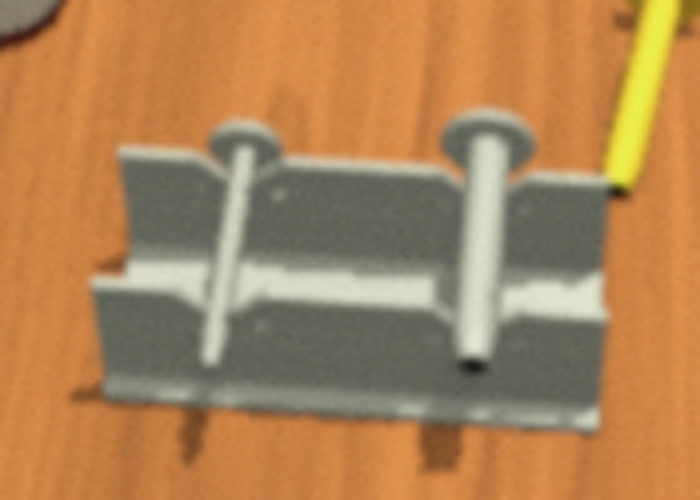

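View pics/c4.png

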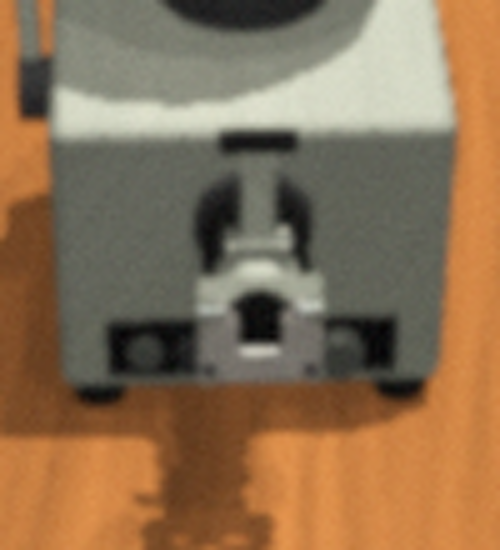

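The crops confirm it. The thick steel tube at scene (423,297) is the wide barrel, with its flange towards the filler. The thin one beside it, tapering to the tip, is slim, and the yellow and green ones lie on the bench. Next I measure the axis direction.

```bash
cat >> h.py <<'E'
def st():
    s=arm.observe();print('t',round(s['clock'],2),'pos',np.round(s['position'],4),'w',round(s['width']*91.8,1),'F',np.round(s['force'],1),'M',np.round(s['ft_torque'],2));R=Rot.from_rotvec(s['ee_rot']).as_matrix()
    print('x',R[:,0].round(3),'y',R[:,1].round(3),'z',R[:,2].round(3));return s,R
def goto(P,xdir=None,zdir=(0,0,-1)):
    s,R=st();d=np.array(P)-s['position']
    if xdir is not None:
        z=np.array(zdir,float);z/=np.linalg.norm(z);x=np.array([*xdir,0])if len(xdir)==2 else np.array(xdir,float);x=x-z*(x@z);x/=np.linalg.norm(x);T=np.stack([x,np.cross(z,x),z],1)
        rv=Rot.from_matrix(R.T@T).as_rotvec(degrees=True);print('rot first(deg)',rv.round(2),'then shift mm',(T.T@d*1e3).round(1))
    else: T=R
    print('shift mm in current axes',(R.T@d*1e3).round(1))
E
python3 - <<'E'
from h import *
S=optics.camera_info("scene");D=optics.camera_info("side")
a=onz(S,(395,278.3),.063);b=onz(S,(449.3,314),.063);print(a,b,np.degrees(np.arctan2(*(b-a)[1::-1])),np.linalg.norm(b-a))
a=onz(D,(347.6,308),.063);b=onz(D,(344.8,352),.063);print(a,b,np.degrees(np.arctan2(*(b-a)[1::-1])),np.linalg.norm(b-a))
goto([.517,.189,.22],(0,1))
E
```

```text
[0.51854432 0.1344666  0.063     ] [0.51997782 0.2405872  0.063     ] 89.22608548563691 0.10613028485896787
[0.51733065 0.13273104 0.063     ] [0.51672438 0.23994811 0.063     ] 90.32398278976679 0.10721877872682745
t 1.5 pos [0.2813 0.5581 0.2408] w 91.3 F [-1.   0.3 -0.3] M [ 0.06  0.02 -0.01]
x [-0.893  0.45  -0.   ] y [0.45  0.893 0.   ] z [ 0.  0. -1.]
rot first(deg) [ 0.   -0.   63.25] then shift mm [-369.1  235.7   20.8]
shift mm in current axes [-376.6 -223.5   20.7]
```

```bash
python3 -m creep '[{"translation":[0,0,0],"rot":[0,0,7],"jaw":0.0918},{"translation":[0,0,0],"rot":[0,0,7],"jaw":0.0918},{"translation":[0,0,0],"rot":[0,0,7],"jaw":0.0918},{"translation":[0,0,0],"rot":[0,0,7],"jaw":0.0918},{"translation":[0,0,0],"rot":[0,0,7],"jaw":0.0918},{"translation":[0,0,0],"rot":[0,0,7],"jaw":0.0918},{"translation":[0,0,0],"rot":[0,0,7],"jaw":0.0918},{"translation":[0,0,0],"rot":[0,0,7],"jaw":0.0918},{"translation":[0,0,0],"rot":[0,0,7],"jaw":0.0918}]'
python3 -m creep '[{"translation":[-0.0335,0.0214,0],"rot":[0,0,0],"jaw":0.0918},{"translation":[-0.0335,0.0214,0],"rot":[0,0,0],"jaw":0.0918},{"translation":[-0.0335,0.0214,0],"rot":[0,0,0],"jaw":0.0918},{"translation":[-0.0335,0.0214,0],"rot":[0,0,0],"jaw":0.0918},{"translation":[-0.0335,0.0214,0],"rot":[0,0,0],"jaw":0.0918},{"translation":[-0.0335,0.0214,0],"rot":[0,0,0],"jaw":0.0918},{"translation":[-0.0335,0.0214,0],"rot":[0,0,0],"jaw":0.0918},{"translation":[-0.0335,0.0214,0],"rot":[0,0,0],"jaw":0.0918},{"translation":[-0.0335,0.0214,0],"rot":[0,0,0],"jaw":0.0918},{"translation":[-0.0335,0.0214,0],"rot":[0,0,0],"jaw":0.0918},{"translation":[-0.0335,0.0214,0.02],"rot":[0,0,0],"jaw":0.0918},{"translation":[0,0,0],"rot":[0,0,0],"jaw":0.0918}]'
python3 - <<'E'
from h import *
st()
W=optics.camera_info("wrist");im=optics.get_image("wrist");cv2.imwrite('pics/w1.png',im[:,:,::-1])
for t in ["barrel_mid","slim_mid"]:
    for d in optics.pinpoint("wrist",t): print(t,d,onz(W,d['location'],.063).round(4))
st()
E
```

```text
clock: 2.25
position: [0.2812, 0.5581, 0.2408]
ee_rot: [-2.223, -2.22, -0.0]
force: [-0.7, -0.1, -0.0]
width: 0.998
clock: 3.25
position: [0.52, 0.1839, 0.2205]
ee_rot: [2.225, 2.212, -0.004]
force: [-1.7, -0.5, 0.6]
width: 1.003
t 3.25 pos [0.52   0.1839 0.2205] w 92.1 F [-1.7 -0.5  0.6] M [-0.16  0.12  0.02]
x [ 0.006  1.    -0.004] y [ 1.    -0.006  0.001] z [ 0.001 -0.004 -1.   ]
barrel_mid {'location': [322.2, 234.5], 'score': 0.75} [0.5187 0.1843 0.063 ]
barrel_mid {'location': [149.9, 173.2], 'score': 0.67} [0.3883 0.2328 0.063 ]
slim_mid {'location': [445.1, 223.1], 'score': 0.96} [0.6151 0.1929 0.063 ]
t 3.4 pos [0.5169 0.1927 0.2219] w 91.6 F [-0.9  0.6 -0.3] M [-0.01  0.03 -0.04]
x [-0.003  1.     0.   ] y [ 1.     0.003 -0.001] z [-0.001  0.    -1.   ]
```

View pics/w1.png

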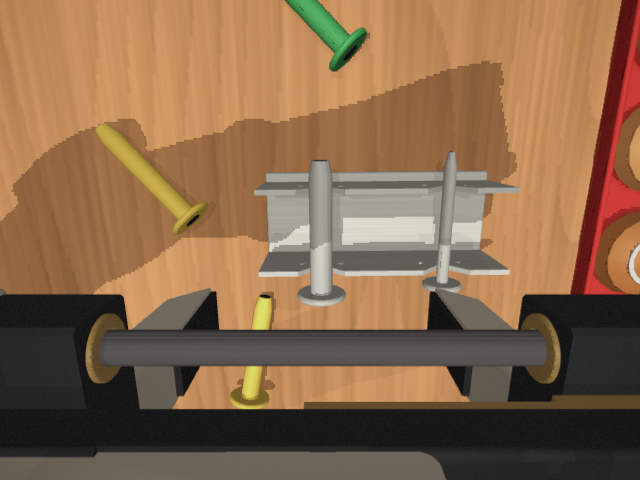

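The wrist view shows the wide barrel vertical at column 320, its tip at row 160 and its flange at row 294. Slim is at (445,223). The arm was still settling, so I'll measure again.

Run:
```python
from h import *
W=optics.camera_info("wrist");im=optics.get_image("wrist");cv2.imwrite('pics/w2.png',im[:,:,::-1])
for t in ["barrel_mid","slim_mid"]:
    for d in optics.pinpoint("wrist",t): print(t,d,onz(W,d['location'],.063).round(4))
cv2.imwrite('pics/w2c.png',cv2.resize(im[140:310,270:370,::-1],None,fx=3.5,fy=3.5,interpolation=2))
st()
```

```text
barrel_mid {'location': [259.9, 355.5], 'score': 0.8} [0.4616 0.0858 0.063 ]
barrel_mid {'location': [329.0, 241.8], 'score': 0.69} [0.5208 0.1875 0.063 ]
barrel_mid {'location': [308.5, 15.2], 'score': 0.62} [0.5054 0.3486 0.063 ]
barrel_mid {'location': [155.6, 182.5], 'score': 0.61} [0.3874 0.2339 0.063 ]
slim_mid {'location': [448.0, 235.4], 'score': 0.89} [0.6152 0.193  0.063 ]
t 3.55 pos [0.5165 0.1945 0.2223] w 91.8 F [-0.5  0.4  0. ] M [-0.07  0.05 -0.05]
x [-0.007  1.     0.001] y [1.    0.007 0.   ] z [ 0.     0.001 -1.   ]
```

View pics/w2c.png

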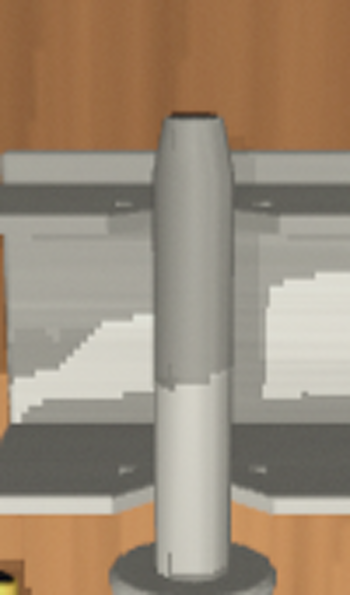

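Run:
```python
from h import *
W=optics.camera_info("wrist")
for p in [(325.4,173.1),(325.1,240),(324.9,303.4)]: print(onz(W,p,.063).round(4))
# flange top edge
print(onz(W,(325,303.4),.072).round(4),-np.array(W['R']).T@W['t'])
goto([.517,.190,.058],(0.0,1))
```

```text
[0.5171 0.2433 0.063 ]
[0.5173 0.1908 0.063 ]
[0.5176 0.1363 0.063 ]
[0.5176 0.1401 0.072 ] [0.51505756 0.26482604 0.36708195]
t 3.55 pos [0.5165 0.1945 0.2223] w 91.8 F [-0.5  0.4  0. ] M [-0.07  0.05 -0.05]
x [-0.007  1.     0.001] y [1.    0.007 0.   ] z [ 0.     0.001 -1.   ]
rot first(deg) [ 0.01 -0.05  0.4 ] then shift mm [ -4.5   0.5 164.3]
shift mm in current axes [ -4.6   0.5 164.3]
```

```bash
python3 -m creep '[{"translation":[-0.0055,0.0005,0.03],"rot":[0,0,0.4],"jaw":0.07},{"translation":[0,0,0.03],"rot":[0,0,0],"jaw":0.06},{"translation":[0,0,0.03],"rot":[0,0,0],"jaw":0.05},{"translation":[0,0,0.03],"rot":[0,0,0],"jaw":0.05},{"translation":[0,0,0.02],"rot":[0,0,0],"jaw":0.05},{"translation":[0,0,0.015],"rot":[0,0,0],"jaw":0.05},{"translation":[0,0,0.0095],"rot":[0,0,0],"jaw":0.05},{"translation":[0,0,0],"rot":[0,0,0],"jaw":0.05},{"translation":[0,0,0],"rot":[0,0,0],"jaw":0.05},{"translation":[0,0,0],"rot":[0,0,0],"jaw":0.05},{"translation":[0,0,0],"rot":[0,0,0],"jaw":0.05}]'
python3 - <<'E'
from h import *
im=optics.get_image("wrist");cv2.imwrite('pics/w3.png',im[:,:,::-1]);goto([.517,.189,.058],(0.0,1))
E
```

```text
clock: 4.47
position: [0.5182, 0.1879, 0.0587]
ee_rot: [2.224, 2.219, 0.003]
force: [0.1, 0.0, -0.6]
width: 0.545
t 4.52 pos [0.5181 0.1878 0.0586] w 50.0 F [-0.2  0.3  0.3] M [-0.08  0.01 -0.  ]
x [0.002 1.    0.001] y [ 1.    -0.002  0.002] z [ 0.002  0.001 -1.   ]
rot first(deg) [ 0.1  -0.06 -0.14] then shift mm [ 1.2 -1.1  0.6]
shift mm in current axes [ 1.2 -1.1  0.6]
```

View pics/w3.png

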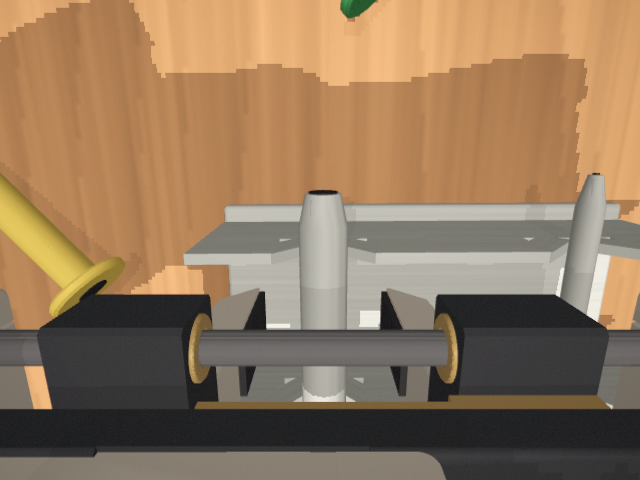

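The barrel (tip at (322,192)) sits centred between the jaws. I'll close.

```bash
python3 -m creep '[{"translation":[0.001,0,0.0005],"rot":[0,0,0],"jaw":0.01},{"translation":[0,0,0],"rot":[0,0,0],"jaw":0.01},{"translation":[0,0,0],"rot":[0,0,0],"jaw":0.01},{"translation":[0,0,0],"rot":[0,0,0],"jaw":0.01},{"translation":[0,0,0],"rot":[0,0,0],"jaw":0.01},{"translation":[0,0,0],"rot":[0,0,0],"jaw":0.01},{"translation":[0,0,0],"rot":[0,0,0],"jaw":0.01}]' 50
python3 - <<'E'
from h import *
W=optics.camera_info("wrist");print(onz(W,(322,192.5),.063).round(4))
st()
E
```

```text
clock: 5.1
position: [0.5184, 0.1884, 0.0573]
ee_rot: [2.224, 2.218, 0.002]
force: [2.4, -0.4, -0.1]
width: 0.18
[0.5173 0.2421 0.063 ]
t 5.1 pos [0.5184 0.1884 0.0573] w 16.5 F [ 2.4 -0.4 -0.1] M [-0.07 -0.6   0.01]
x [0.003 1.    0.   ] y [ 1.    -0.003  0.002] z [ 0.002  0.    -1.   ]
```

```bash
python3 -m creep '[{"translation":[0,0,-0.01],"rot":[0,0,0],"jaw":0.01},{"translation":[0,0,-0.025],"rot":[0,0,0],"jaw":0.01},{"translation":[0,0,-0.035],"rot":[0,0,0],"jaw":0.01},{"translation":[0,0,-0.04],"rot":[0,0,0],"jaw":0.01},{"translation":[0,0,-0.04],"rot":[0,0,0],"jaw":0.01},{"translation":[0,0,-0.04],"rot":[0,0,0],"jaw":0.01},{"translation":[0,0,0],"rot":[0,0,0],"jaw":0.01},{"translation":[0,0,0],"rot":[0,0,0],"jaw":0.01}]'
python3 -m creep '[{"translation":[-0.0313,-0.0083,0],"rot":[0,0,0],"jaw":0.01},{"translation":[-0.0313,-0.0083,0],"rot":[0,0,0],"jaw":0.01},{"translation":[-0.0313,-0.0083,0],"rot":[0,0,0],"jaw":0.01},{"translation":[-0.0313,-0.0083,0],"rot":[0,0,0],"jaw":0.01},{"translation":[-0.0313,-0.0083,0],"rot":[0,0,0],"jaw":0.01},{"translation":[-0.0313,-0.0083,0],"rot":[0,0,0],"jaw":0.01},{"translation":[-0.0313,-0.0083,0],"rot":[0,0,0],"jaw":0.01},{"translation":[-0.0313,-0.0083,0],"rot":[0,0,0],"jaw":0.01},{"translation":[-0.0313,-0.0083,0],"rot":[0,0,0],"jaw":0.01},{"translation":[-0.0313,-0.0083,0],"rot":[0,0,0],"jaw":0.01},{"translation":[0,0,0],"rot":[0,0,7],"jaw":0.01},{"translation":[0,0,0],"rot":[0,0,7],"jaw":0.01}]'
python3 -m creep '[{"translation":[0,0,0],"rot":[0,0,7],"jaw":0.01},{"translation":[0,0,0],"rot":[0,0,7],"jaw":0.01},{"translation":[0,0,0],"rot":[0,0,7],"jaw":0.01},{"translation":[0,0,0],"rot":[0,0,7],"jaw":0.01},{"translation":[0,0,0],"rot":[0,0,7],"jaw":0.01},{"translation":[0,0,0],"rot":[0,0,7],"jaw":0.01},{"translation":[0,0,0],"rot":[0,0,7],"jaw":0.01},{"translation":[0,0,0],"rot":[0,0,7],"jaw":0.01},{"translation":[0,0,0],"rot":[0,0,7],"jaw":0.01},{"translation":[0,0,0],"rot":[0,0,7],"jaw":0.01},{"translation":[0,0,0],"rot":[0,0,6],"jaw":0.01},{"translation":[0,0,0],"rot":[0,0,0],"jaw":0.01}]'
python3 -m creep '[{"translation":[0,0,0],"rot":[0,0,0],"jaw":0.01},{"translation":[0,0,0],"rot":[0,0,0],"jaw":0.01},{"translation":[0,0,0],"rot":[0,0,0],"jaw":0.01},{"translation":[0,0,0],"rot":[0,0,0],"jaw":0.01}]'
cat > look.py <<'E'
from h import *
import sys
W=optics.camera_info("wrist");im=optics.get_image("wrist");cv2.imwrite(f'pics/{sys.argv[1]}.png',im[:,:,::-1])
for t,z in [("seat",.125),("slot_mouth",.145),("clamp_bar",.2),("pocket",.125)]:
    for d in optics.pinpoint("wrist",t): print(t,d,onz(W,d['location'],z).round(4))
st();np.savez(f'pics/{sys.argv[1]}.npz',**W)
E
python3 look.py w4
```

```text
clock: 5.77
position: [0.5181, 0.1886, 0.2496]
ee_rot: [2.224, 2.218, 0.007]
force: [-0.6, 0.2, -2.9]
width: 0.181
clock: 6.77
position: [0.4313, -0.1264, 0.2457]
ee_rot: [-2.485, -1.918, 0.004]
force: [-0.1, -0.2, -1.5]
width: 0.178
clock: 7.77
position: [0.4323, -0.124, 0.2457]
ee_rot: [-3.141, 0.012, 0.005]
force: [0.1, 0.2, -2.3]
width: 0.183
clock: 8.1
position: [0.4334, -0.1245, 0.2468]
ee_rot: [-3.142, 0.002, 0.001]
force: [0.5, -0.1, -1.7]
width: 0.184
seat {'location': [313.9, 71.4], 'score': 0.58} [ 0.5465 -0.1193  0.125 ]
slot_mouth {'location': [314.6, 68.4], 'score': 0.59} [ 0.5449 -0.1201  0.145 ]
slot_mouth {'location': [325.0, 337.7], 'score': 0.41} [ 0.3728 -0.1262  0.145 ]
clamp_bar {'location': [412.0, 28.7], 'score': 0.85} [ 0.5516 -0.164   0.2   ]
pocket {'location': [323.0, 69.3], 'score': 0.94} [ 0.5477 -0.125   0.125 ]
t 8.35 pos [ 0.4336 -0.1245  0.247 ] w 16.9 F [ 0.4 -0.3 -1.3] M [-0.04  0.11  0.01]
x [ 1.    -0.002  0.   ] y [-0.002 -1.    -0.   ] z [ 0.  0. -1.]
```

View pics/w4.png

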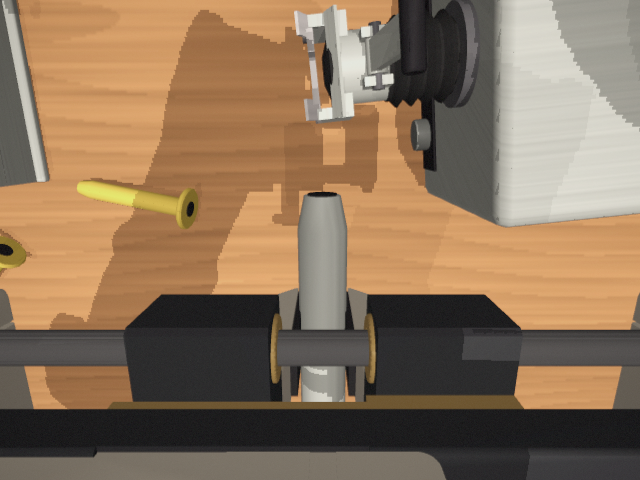

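The wrist view shows the outlet. The keeper plate's edge runs from (300,12) to (315,120), the pocket is at about (323,69) and the clamp bar is near (412,35), up. I'll enlarge it.

Run:
```python
import cv2
im=cv2.imread('pics/w4.png');cv2.imwrite('pics/w4c.png',cv2.resize(im[0:130,280:440],None,fx=4.5,fy=4.5,interpolation=2))
```

```text
(no output)
```

View pics/w4c.png

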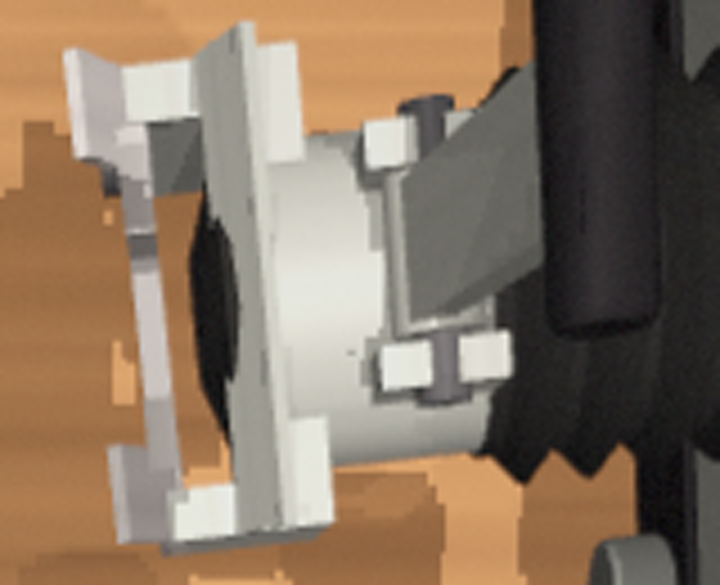

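Run:
```python
from h import *
W=dict(np.load('pics/w4.npz'))
f=lambda p,z: onz(W,(280+p[0]/4.5,p[1]/4.5),z)
for n,a,b,z in [('rear flare top',(250,25),(285,525),.147),('front horn left',(65,50),(120,540),.147),('horn right edge top',(122,66),(172,490),.145),('bar left',(535,20),(550,320),.205),('bar right',(658,20),(660,310),.205),('strap hinge lugs',(365,125),(382,350),.155),('slot bottom',(130,180),(170,450),.116)]:
    A,B=f(a,z),f(b,z);d=A-B;print(n,A.round(4),B.round(4),'len',np.linalg.norm(d).round(4),'yaw of x axis',np.degrees(np.arctan2(d[1],d[0])).round(2))
S=optics.camera_info("scene");D=optics.camera_info("side")
# filler housing top-front corners: scene, side
```

```text
rear flare top [ 0.5765 -0.1319  0.147 ] [ 0.5183 -0.137   0.147 ] len 0.0584 yaw of x axis 4.94
front horn left [ 0.5738 -0.1092  0.147 ] [ 0.5164 -0.1153  0.147 ] len 0.0577 yaw of x axis 6.05
horn right edge top [ 0.5726 -0.1161  0.145 ] [ 0.5228 -0.1221  0.145 ] len 0.0502 yaw of x axis 6.88
bar left [ 0.5595 -0.1569  0.205 ] [ 0.5337 -0.1597  0.205 ] len 0.026 yaw of x axis 6.09
bar right [ 0.5595 -0.1684  0.205 ] [ 0.5345 -0.1704  0.205 ] len 0.025 yaw of x axis 4.37
strap hinge lugs [ 0.5634 -0.1456  0.155 ] [ 0.5384 -0.1484  0.155 ] len 0.0252 yaw of x axis 6.21
slot bottom [ 0.5664 -0.116   0.116 ] [ 0.5306 -0.1215  0.116 ] len 0.0362 yaw of x axis 8.72
```

Run:
```python
from h import *
W=dict(np.load('pics/w4.npz'))
print('tip',onz(W,(322.5,193.5),.252), 'L/R tube',onz(W,(300,235),.252),onz(W,(347,235),.252))
y=np.array([-.0993,.9951]);seat=np.array([.5461,-.121])
for z in (.21,):
    goto([*(seat+.050*y),z],y)
```

```text
tip [ 0.48603976 -0.12472715  0.252     ] L/R tube [ 0.4709283 -0.1164862  0.252    ] [ 0.47090944 -0.13365627  0.252     ]
t 8.35 pos [ 0.4336 -0.1245  0.247 ] w 16.9 F [ 0.4 -0.3 -1.3] M [-0.04  0.11  0.01]
x [ 1.    -0.002  0.   ] y [-0.002 -1.    -0.   ] z [ 0.  0. -1.]
rot first(deg) [-0.000e+00 -1.000e-02 -9.583e+01] then shift mm [ 42.3 112.3  37. ]
shift mm in current axes [107.4 -53.5  37. ]
```

```bash
python3 -m creep '[{"translation":[0,0,0],"rot":[0,0,-7],"jaw":0.01},{"translation":[0,0,0],"rot":[0,0,-7],"jaw":0.01},{"translation":[0,0,0],"rot":[0,0,-7],"jaw":0.01},{"translation":[0,0,0],"rot":[0,0,-7],"jaw":0.01},{"translation":[0,0,0],"rot":[0,0,-7],"jaw":0.01},{"translation":[0,0,0],"rot":[0,0,-7],"jaw":0.01},{"translation":[0,0,0],"rot":[0,0,-7],"jaw":0.01},{"translation":[0,0,0],"rot":[0,0,-7],"jaw":0.01},{"translation":[0,0,0],"rot":[0,0,-7],"jaw":0.01},{"translation":[0,0,0],"rot":[0,0,-7],"jaw":0.01},{"translation":[0,0,0],"rot":[0,0,-7],"jaw":0.01},{"translation":[0,0,0],"rot":[0,0,-7],"jaw":0.01}]'
python3 -m creep '[{"translation":[0,0,0],"rot":[0,0,-6],"jaw":0.01},{"translation":[0,0,0],"rot":[0,0,-5.8],"jaw":0.01},{"translation":[0.0109,0.0281,0],"rot":[0,0,0],"jaw":0.01},{"translation":[0.0109,0.0281,0],"rot":[0,0,0],"jaw":0.01},{"translation":[0.0109,0.0281,0],"rot":[0,0,0],"jaw":0.01},{"translation":[0.0109,0.0281,0],"rot":[0,0,0],"jaw":0.01},{"translation":[0,0,0.02],"rot":[0,0,0],"jaw":0.01},{"translation":[0,0,0],"rot":[0,0,0],"jaw":0.01},{"translation":[0,0,0],"rot":[0,0,0],"jaw":0.01},{"translation":[0,0,0],"rot":[0,0,0],"jaw":0.01},{"translation":[0,0,0],"rot":[0,0,0],"jaw":0.01}]'
python3 - <<'E'
from h import *
y=np.array([-.0993,.9951]);seat=np.array([.5461,-.121])
goto([*(seat+.0513*y),.19],y)
for n,(a,b,c,d) in {"scene":(120,260,200,360),"side":(130,270,260,440)}.items():
    im=optics.get_image(n);cv2.imwrite(f'pics/{n}5.png',cv2.resize(im[a:b,c:d,::-1],None,fx=4,fy=4,interpolation=2))
E
```

```text
clock: 9.35
position: [0.4336, -0.1245, 0.247]
ee_rot: [-2.331, -2.106, 0.0]
force: [-0.9, 0.3, -1.9]
width: 0.182
clock: 10.27
position: [0.541, -0.0707, 0.2279]
ee_rot: [2.11, 2.327, 0.001]
force: [-0.0, -0.6, -1.2]
width: 0.184
t 10.27 pos [ 0.541  -0.0707  0.2279] w 16.9 F [-0.  -0.6 -1.2] M [-0.06 -0.01  0.01]
x [-0.097  0.995  0.   ] y [0.995 0.097 0.001] z [ 0.001  0.    -1.   ]
rot first(deg) [ 0.06 -0.   -0.11] then shift mm [ 0.8  0.1 37.9]
shift mm in current axes [ 0.8  0.  37.9]
```

View pics/scene5.png

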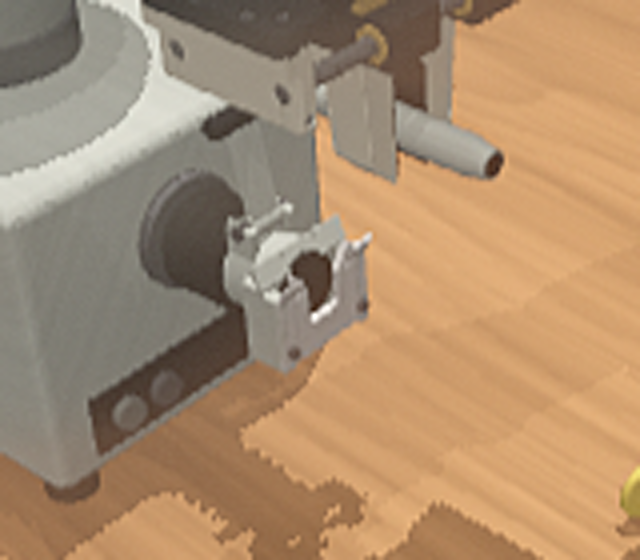

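View pics/side5.png

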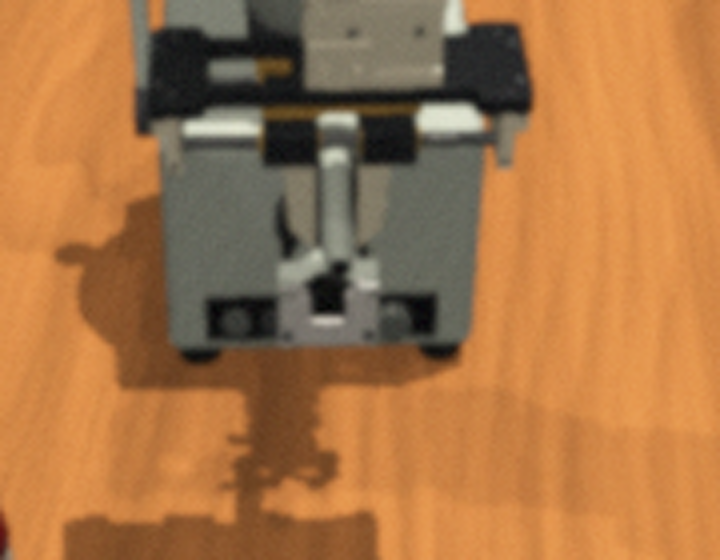

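Scene: barrel tip at crop (490,163), slot bottom at (325,316). Side: tip at about (338,262), slot bottom at (328,322). The barrel is lined up above the slot. I'll check the relative offset by triangulating.

Run:
```python
from h import *
S=optics.camera_info("scene");D=optics.camera_info("side")
s=lambda a,b:np.array([200+a/4,120+b/4]);d=lambda a,b:np.array([260+a/4,130+b/4])
for n,p,q,z in [('tip',s(493,163),d(338,262),.233),('slotbot',s(323,317),d(328,320),.116)]:
    print(n,tri([(S,p),(D,q)]),onz(S,p,z).round(4),onz(D,q,z).round(4))
y=np.array([-.0993,.9951]);print('exp tip',np.array([.541,-.0707])+.053*y,'exp slot',np.array([.5461,-.121])+.002*y)
```

```text
tip (array([ 0.53541214, -0.01953314,  0.23450895]), [[-0.3, -0.7], [-0.1, 0.6]]) [ 0.5348 -0.0195  0.233 ] [ 0.5355 -0.0234  0.233 ]
slotbot (array([ 0.54586214, -0.12184971,  0.11166031]), [[-0.4, -0.9], [-0.1, 0.7]]) [ 0.5509 -0.1147  0.116 ] [ 0.5455 -0.1193  0.116 ]
exp tip [ 0.5357371 -0.0179597] exp slot [ 0.5459014 -0.1190098]
```

```bash
python3 -m creep '[{"translation":[0.0006,0,0.015],"rot":[0,0,0],"jaw":0.01},{"translation":[0,0,0.015],"rot":[0,0,0],"jaw":0.01},{"translation":[0,0,0.015],"rot":[0,0,0],"jaw":0.01},{"translation":[0,0,0.007],"rot":[0,0,0],"jaw":0.01},{"translation":[0,0,0.002],"rot":[0,0,0],"jaw":0.01},{"translation":[0,0,0],"rot":[0,0,0],"jaw":0.01},{"translation":[0,0,0],"rot":[0,0,0],"jaw":0.01},{"translation":[0,0,0],"rot":[0,0,0],"jaw":0.01}]'
python3 - <<'E'
from h import *
st()
for n,(a,b,c,d) in {"scene":(130,230,220,340),"side":(150,240,290,400)}.items():
    im=optics.get_image(n);cv2.imwrite(f'pics/{n}6.png',cv2.resize(im[a:b,c:d,::-1],None,fx=6,fy=6,interpolation=2))
E
```

```text
clock: 11.03
position: [0.5417, -0.0696, 0.1739]
ee_rot: [2.109, 2.327, 0.002]
force: [-0.7, 0.5, -2.4]
width: 0.184
t 11.03 pos [ 0.5417 -0.0696  0.1739] w 16.9 F [-0.7  0.5 -2.4] M [-0.05  0.03 -0.04]
x [-0.098  0.995 -0.   ] y [0.995 0.098 0.001] z [ 0.001  0.    -1.   ]
```

View pics/scene6.png

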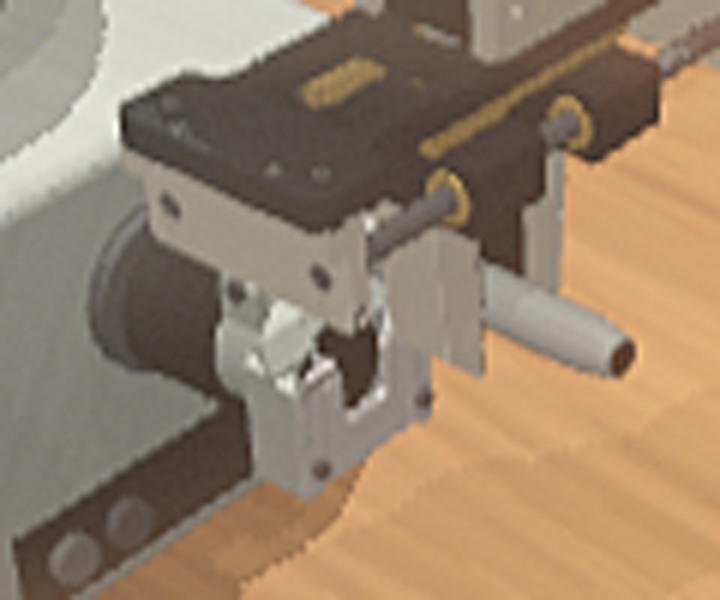

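View pics/side6.png

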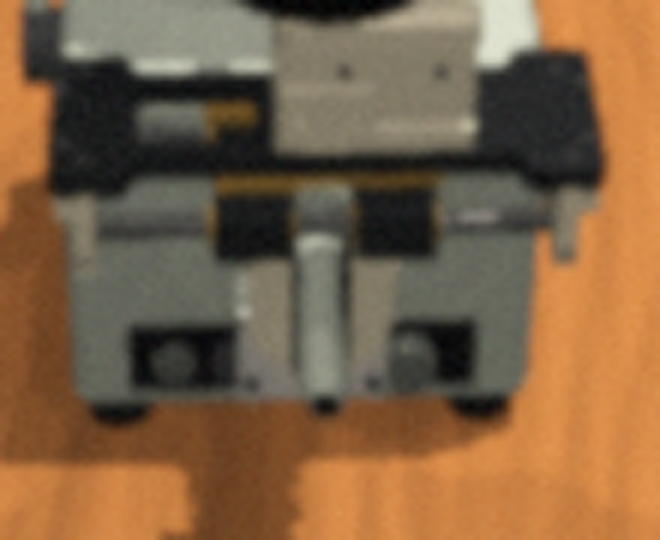

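The tip is over the slot's centre line, side crop (322,400) against the plate holes at (250,382) and (372,382). I'll go down in small steps and read the force.

```bash
python3 -m creep '[{"translation":[-0.0008,-0.0003,0.002],"rot":[0,0,0],"jaw":0.01},{"translation":[0,0,0.002],"rot":[0,0,0],"jaw":0.01},{"translation":[0,0,0.002],"rot":[0,0,0],"jaw":0.01},{"translation":[0,0,0.002],"rot":[0,0,0],"jaw":0.01},{"translation":[0,0,0.002],"rot":[0,0,0],"jaw":0.01},{"translation":[0,0,0],"rot":[0,0,0],"jaw":0.01}]'
python3 -m creep '[{"translation":[0,0,0.002],"rot":[0,0,0],"jaw":0.01},{"translation":[0,0,0.002],"rot":[0,0,0],"jaw":0.01},{"translation":[0,0,0],"rot":[0,0,0],"jaw":0.01}]'
python3 -m creep '[{"translation":[0,0,0.002],"rot":[0,0,0],"jaw":0.01},{"translation":[0,0,0],"rot":[0,0,0],"jaw":0.01}]'
python3 -c "
from h import *
st()"
```

```text
clock: 11.63
position: [0.5406, -0.0702, 0.1625]
ee_rot: [-2.109, -2.328, 0.001]
force: [0.4, -0.5, -1.9]
width: 0.18
clock: 11.88
position: [0.5407, -0.0702, 0.1586]
ee_rot: [-2.109, -2.328, 0.001]
force: [0.1, -0.2, -1.6]
width: 0.18
clock: 12.05
position: [0.5408, -0.0703, 0.1567]
ee_rot: [-2.109, -2.328, 0.0]
force: [-0.1, 0.1, -1.5]
width: 0.182
t 12.05 pos [ 0.5408 -0.0703  0.1567] w 16.7 F [-0.1  0.1 -1.5] M [-0.11  0.07 -0.  ]
x [-0.098  0.995  0.   ] y [ 0.995  0.098 -0.   ] z [-0.  0. -1.]
```

```bash
for i in 1 2 3 4; do :; done
python3 -m creep '[{"translation":[0,0,0.0015],"rot":[0,0,0],"jaw":0.01},{"translation":[0,0,0.0015],"rot":[0,0,0],"jaw":0.01},{"translation":[0,0,0],"rot":[0,0,0],"jaw":0.01}]'
python3 -c "
from h import *
st()"
python3 -m creep '[{"translation":[0,0,0.0015],"rot":[0,0,0],"jaw":0.01},{"translation":[0,0,0.0015],"rot":[0,0,0],"jaw":0.01},{"translation":[0,0,0],"rot":[0,0,0],"jaw":0.01}]'
python3 -c "
from h import *
st()"
```

```text
clock: 12.3
position: [0.5407, -0.0703, 0.1537]
ee_rot: [-2.109, -2.328, 0.0]
force: [0.1, 0.6, -1.6]
width: 0.181
t 12.3 pos [ 0.5407 -0.0703  0.1537] w 16.7 F [ 0.1  0.6 -1.6] M [-0.06  0.07 -0.  ]
x [-0.098  0.995  0.   ] y [ 0.995  0.098 -0.   ] z [-0.  0. -1.]
clock: 12.55
position: [0.5408, -0.0702, 0.1507]
ee_rot: [-2.109, -2.328, 0.0]
force: [-0.3, 1.0, -1.4]
width: 0.183
t 12.55 pos [ 0.5408 -0.0702  0.1507] w 16.8 F [-0.3  1.  -1.4] M [0.   0.02 0.05]
x [-0.099  0.995  0.   ] y [ 0.995  0.099 -0.   ] z [-0.  0. -1.]
```

```bash
python3 -m creep '[{"translation":[0,0,0.0015],"rot":[0,0,0],"jaw":0.01},{"translation":[0,0,0.0015],"rot":[0,0,0],"jaw":0.01},{"translation":[0,0,0],"rot":[0,0,0],"jaw":0.01}]'
python3 - <<'E'
from h import *
st()
for n,(a,b,c,d) in {"scene":(150,230,230,330)}.items():
    im=optics.get_image(n);cv2.imwrite(f'pics/{n}7.png',cv2.resize(im[a:b,c:d,::-1],None,fx=7,fy=7,interpolation=2))
E
```

```text
clock: 12.8
position: [0.5409, -0.0699, 0.1478]
ee_rot: [-2.109, -2.328, -0.0]
force: [-0.2, 1.7, -0.2]
width: 0.183
t 12.8 pos [ 0.5409 -0.0699  0.1478] w 16.8 F [-0.2  1.7 -0.2] M [0.26 0.06 0.03]
x [-0.099  0.995  0.   ] y [ 0.995  0.099 -0.   ] z [-0.  0. -1.]
```

View pics/scene7.png

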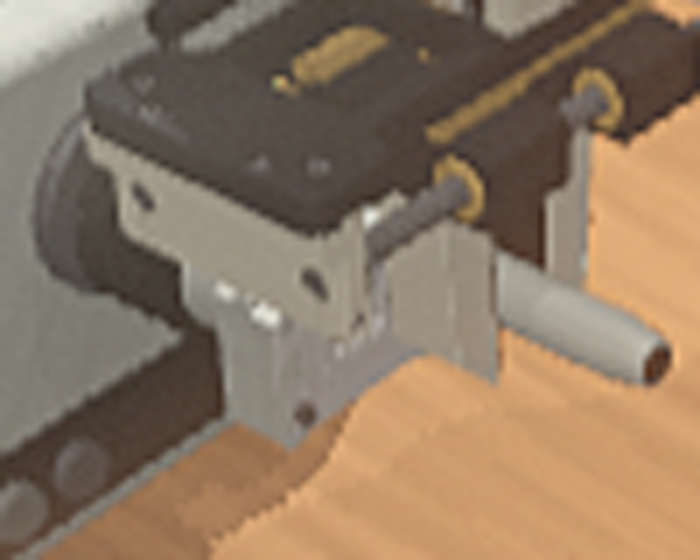

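The gripper hides the flange here, but the outward push (Fy +1.7) says the seal is touching it from behind. I'll go on.

```bash
python3 -m creep '[{"translation":[0,0,0.0015],"rot":[0,0,0],"jaw":0.01},{"translation":[0,0,0.0015],"rot":[0,0,0],"jaw":0.01},{"translation":[0,0,0],"rot":[0,0,0],"jaw":0.01}]'
python3 -c "
from h import *
st()"
python3 -m creep '[{"translation":[0,0,0.0015],"rot":[0,0,0],"jaw":0.01},{"translation":[0,0,0.0015],"rot":[0,0,0],"jaw":0.01},{"translation":[0,0,0],"rot":[0,0,0],"jaw":0.01}]'
python3 -c "
from h import *
st()"
```

```text
clock: 13.1
position: [0.5409, -0.0699, 0.1448]
ee_rot: [-2.109, -2.328, -0.0]
force: [0.1, 3.7, 0.9]
width: 0.186
t 13.1 pos [ 0.5409 -0.0699  0.1448] w 17.0 F [0.1 3.7 0.9] M [0.49 0.06 0.02]
x [-0.099  0.995  0.   ] y [0.995 0.099 0.   ] z [-0.  0. -1.]
clock: 13.35
position: [0.541, -0.0699, 0.1419]
ee_rot: [-2.109, -2.329, -0.001]
force: [-0.7, 4.3, 3.8]
width: 0.179
t 13.35 pos [ 0.541  -0.0699  0.1419] w 16.5 F [-0.7  4.3  3.8] M [ 0.66  0.06 -0.01]
x [-0.099  0.995  0.   ] y [0.995 0.099 0.   ] z [ 0.  0. -1.]
```

```bash
cat > rem.py <<'E'
from h import *
s=arm.observe();F=s['force'];f=F[2]+1.6;z=s['position'][2]+.005
print('t',round(s['clock'],2),'pos',s['position'].round(4),'F',F.round(1),'M',s['ft_torque'].round(2),'push',round(f,1),'remaining mm',round((z-(.125-.0011*max(f,0)))*1e3,1),'z',Rot.from_rotvec(s['ee_rot']).as_matrix()[:,2].round(3))
E
python3 -m creep '[{"translation":[0,0,0.0015],"rot":[0,0,0],"jaw":0.01},{"translation":[0,0,0.0015],"rot":[0,0,0],"jaw":0.01},{"translation":[0,0,0],"rot":[0,0,0],"jaw":0.01}]' >/dev/null
python3 rem.py
python3 -m creep '[{"translation":[0,0,0.0015],"rot":[0,0,0],"jaw":0.01},{"translation":[0,0,0.0015],"rot":[0,0,0],"jaw":0.01},{"translation":[0,0,0],"rot":[0,0,0],"jaw":0.01}]'>/dev/null
python3 rem.py
```

```text
t 13.6 pos [ 0.541  -0.0699  0.1388] F [-0.6  5.8  3.5] M [0.85 0.1  0.06] push 5.1 remaining mm 24.4 z [ 0.  0. -1.]
t 13.85 pos [ 0.5408 -0.0697  0.1354] F [ 0.   5.3 -0. ] M [ 1.12 -0.14  0.12] push 1.6 remaining mm 17.2 z [-0.001  0.    -1.   ]
```

```bash
python3 -m creep '[{"translation":[0,0,0.0015],"rot":[0,0,0],"jaw":0.01},{"translation":[0,0,0.0015],"rot":[0,0,0],"jaw":0.01},{"translation":[0,0,0],"rot":[0,0,0],"jaw":0.01}]' >/dev/null
python3 rem.py
python3 -m creep '[{"translation":[0,0,0.0015],"rot":[0,0,0],"jaw":0.01},{"translation":[0,0,0.0015],"rot":[0,0,0],"jaw":0.01},{"translation":[0,0,0],"rot":[0,0,0],"jaw":0.01}]'>/dev/null
python3 rem.py
```

```text
t 14.1 pos [ 0.5407 -0.0697  0.1325] F [-0.4  5.8  0.7] M [ 1.08 -0.05  0.06] push 2.3 remaining mm 15.0 z [-0.001  0.001 -1.   ]
t 14.35 pos [ 0.5406 -0.0697  0.1294] F [0.3 6.1 0.4] M [ 1.03  0.04 -0.  ] push 2.0 remaining mm 11.6 z [-0.001  0.001 -1.   ]
```

Run:
```python
from h import *
I=[]
for n,(a,b,c,d) in {"side":(180,240,305,385),"scene":(170,230,240,320)}.items():
    im=optics.get_image(n);I.append(cv2.resize(im[a:b,c:d,::-1],None,fx=6.5,fy=6.5,interpolation=2)[:,:390] if 0 else cv2.resize(im[a:b,c:d,::-1],(400,300),interpolation=2))
cv2.imwrite('pics/both8.png',np.hstack(I))
```

```text
(no output)
```

View pics/both8.png

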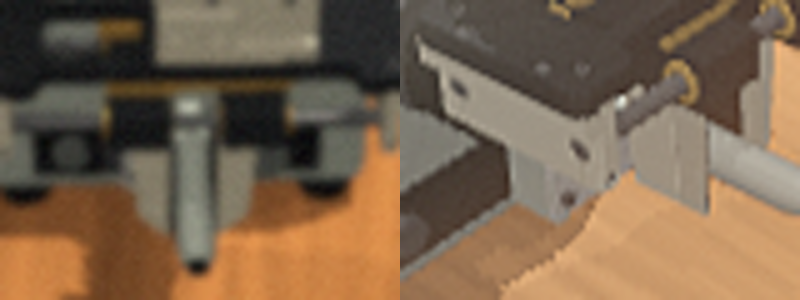

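No flange shows in front of the plate, and the side view has the tube on the slot's centre line. I'll go on.

```bash
python3 -m creep '[{"translation":[0,0,0.0015],"rot":[0,0,0],"jaw":0.01},{"translation":[0,0,0.0015],"rot":[0,0,0],"jaw":0.01},{"translation":[0,0,0],"rot":[0,0,0],"jaw":0.01}]' >/dev/null
python3 rem.py
python3 -m creep '[{"translation":[0,0,0.0015],"rot":[0,0,0],"jaw":0.01},{"translation":[0,0,0.0015],"rot":[0,0,0],"jaw":0.01},{"translation":[0,0,0],"rot":[0,0,0],"jaw":0.01}]'>/dev/null
python3 rem.py
python3 -m creep '[{"translation":[0,0,0.0015],"rot":[0,0,0],"jaw":0.01},{"translation":[0,0,0],"rot":[0,0,0],"jaw":0.01}]'>/dev/null
python3 rem.py
python3 -m creep '[{"translation":[0,0,0.0015],"rot":[0,0,0],"jaw":0.01},{"translation":[0,0,0],"rot":[0,0,0],"jaw":0.01}]'>/dev/null
python3 rem.py
```

```text
t 14.7 pos [ 0.5406 -0.0697  0.1264] F [0.1 5.9 1. ] M [ 1.06  0.08 -0.01] push 2.6 remaining mm 9.3 z [-0.001  0.001 -1.   ]
t 14.95 pos [ 0.5406 -0.0697  0.1235] F [0.7 5.6 1.5] M [1.02 0.07 0.01] push 3.1 remaining mm 6.8 z [-0.001  0.001 -1.   ]
t 15.12 pos [ 0.5406 -0.0697  0.122 ] F [-0.4  5.7  1.2] M [1.07 0.08 0.07] push 2.8 remaining mm 5.1 z [-0.001  0.    -1.   ]
t 15.28 pos [ 0.5407 -0.0697  0.1205] F [-0.8  6.5  1. ] M [1.01 0.06 0.01] push 2.6 remaining mm 3.3 z [-0.001  0.    -1.   ]
```

```bash
for k in 1; do python3 -m creep '[{"translation":[0,0,0.001],"rot":[0,0,0],"jaw":0.01},{"translation":[0,0,0],"rot":[0,0,0],"jaw":0.01}]'>/dev/null; python3 rem.py; done
python3 -m creep '[{"translation":[0,0,0.001],"rot":[0,0,0],"jaw":0.01},{"translation":[0,0,0],"rot":[0,0,0],"jaw":0.01}]'>/dev/null; python3 rem.py
python3 -m creep '[{"translation":[0,0,0.001],"rot":[0,0,0],"jaw":0.01},{"translation":[0,0,0],"rot":[0,0,0],"jaw":0.01}]'>/dev/null; python3 rem.py
python3 -m creep '[{"translation":[0,0,0.001],"rot":[0,0,0],"jaw":0.01},{"translation":[0,0,0],"rot":[0,0,0],"jaw":0.01}]'>/dev/null; python3 rem.py
python3 -m creep '[{"translation":[0,0,0.001],"rot":[0,0,0],"jaw":0.01},{"translation":[0,0,0],"rot":[0,0,0],"jaw":0.01}]'>/dev/null; python3 rem.py
```

```text
t 15.45 pos [ 0.5407 -0.0697  0.1196] F [0.1 4.7 1.4] M [1.01 0.04 0.07] push 3.0 remaining mm 2.8 z [-0.001  0.    -1.   ]
t 15.62 pos [ 0.5407 -0.0697  0.1186] F [-0.5  5.3  2.1] M [0.98 0.07 0.04] push 3.7 remaining mm 2.6 z [-0.001  0.    -1.   ]
t 15.78 pos [ 0.5407 -0.0697  0.1176] F [0.5 5.6 1.5] M [ 1.05  0.08 -0.03] push 3.1 remaining mm 1.0 z [-0.001  0.    -1.   ]
t 15.95 pos [ 0.5407 -0.0698  0.1166] F [0.6 5.2 1.4] M [1.01 0.06 0.05] push 3.0 remaining mm -0.1 z [-0.001  0.    -1.   ]
t 16.12 pos [ 0.5407 -0.0698  0.1156] F [-0.5  5.7  1.1] M [ 0.97  0.04 -0.01] push 2.7 remaining mm -1.5 z [-0.001  0.    -1.   ]
```

```bash
python3 -m creep '[{"translation":[0,0,0.001],"rot":[0,0,0],"jaw":0.01},{"translation":[0,0,0],"rot":[0,0,0],"jaw":0.01}]'>/dev/null; python3 rem.py
python3 -m creep '[{"translation":[0,0,0.001],"rot":[0,0,0],"jaw":0.01},{"translation":[0,0,0],"rot":[0,0,0],"jaw":0.01}]'>/dev/null; python3 rem.py
python3 -m creep '[{"translation":[0,0,0.001],"rot":[0,0,0],"jaw":0.01},{"translation":[0,0,0],"rot":[0,0,0],"jaw":0.01}]'>/dev/null; python3 rem.py
python3 -m creep '[{"translation":[0,0,0.001],"rot":[0,0,0],"jaw":0.01},{"translation":[0,0,0],"rot":[0,0,0],"jaw":0.01}]'>/dev/null; python3 rem.py
```

```text
t 16.28 pos [ 0.5407 -0.0698  0.1146] F [-0.2  4.9  1.9] M [0.98 0.09 0.03] push 3.5 remaining mm -1.5 z [-0.001  0.    -1.   ]
t 16.45 pos [ 0.5407 -0.0698  0.1137] F [-0.   5.1  2. ] M [ 0.93  0.15 -0.  ] push 3.6 remaining mm -2.3 z [-0.001  0.    -1.   ]
t 16.62 pos [ 0.5408 -0.0699  0.1127] F [-0.6  5.8  3.4] M [0.88 0.16 0.01] push 5.0 remaining mm -1.8 z [-0.  0. -1.]
t 16.78 pos [ 0.5408 -0.0699  0.1118] F [-0.3  5.2  2.5] M [0.9  0.2  0.01] push 4.1 remaining mm -3.7 z [-0.  0. -1.]
```

```bash
python3 -m creep '[{"translation":[0,0,0.001],"rot":[0,0,0],"jaw":0.01},{"translation":[0,0,0],"rot":[0,0,0],"jaw":0.01}]'>/dev/null; python3 rem.py
python3 -m creep '[{"translation":[0,0,0.001],"rot":[0,0,0],"jaw":0.01},{"translation":[0,0,0],"rot":[0,0,0],"jaw":0.01}]'>/dev/null; python3 rem.py
python3 -m creep '[{"translation":[0,0,0.001],"rot":[0,0,0],"jaw":0.01},{"translation":[0,0,0],"rot":[0,0,0],"jaw":0.01}]'>/dev/null; python3 rem.py
python3 -m creep '[{"translation":[0,0,0],"rot":[0,0,0],"jaw":0.01},{"translation":[0,0,0],"rot":[0,0,0],"jaw":0.01}]'>/dev/null; python3 rem.py
```

```text
t 16.95 pos [ 0.5408 -0.0699  0.1109] F [-0.   5.5  4.8] M [ 0.87  0.25 -0.05] push 6.4 remaining mm -2.1 z [-0.  0. -1.]
t 17.12 pos [ 0.5409 -0.07    0.1099] F [-0.9  6.4  5.6] M [ 0.87  0.29 -0.  ] push 7.2 remaining mm -2.2 z [-0.  0. -1.]
t 17.28 pos [ 0.5409 -0.07    0.109 ] F [-1.5  5.4  6.2] M [ 0.83  0.29 -0.05] push 7.8 remaining mm -2.4 z [-0.  0. -1.]
t 17.45 pos [ 0.5409 -0.0699  0.1091] F [-2.3  5.7  5.1] M [0.78 0.31 0.01] push 6.7 remaining mm -3.6 z [ 0.  0. -1.]
```

Since TCP z≈0.114 the force has risen by about 0.9 N/mm, which is the coupling's stiffness, so the tube is on the bottom. I'll check that the barrel is still level by looking at the tip.

Run:
```python
from h import *
I=[]
for n,(a,b,c,d) in {"side":(190,240,310,377),"scene":(160,230,270,350)}.items():
    im=optics.get_image(n);I.append(cv2.resize(im[a:b,c:d,::-1],None,fx=6,fy=6,interpolation=2));print(n,optics.camera_info(n)['fx'])
h=420;cv2.imwrite('pics/s9.png',I[0]);cv2.imwrite('pics/sc9.png',I[1])
W=optics.camera_info("wrist");im=optics.get_image("wrist");cv2.imwrite('pics/w9.png',im[:,:,::-1])
p=arm.observe()['position'];y=np.array([-.0985,.995,0])
for dz in (0,-.003,-.006):
    t=p+y*.053+[0,0,.0055+dz]; print(dz,[ (proj(optics.camera_info(n),t)-o)*6 for n,o in (("side",(310,190)),("scene",(270,160)))],proj(W,t))
```

```text
side 488.57656687125365
scene 436.6459387556177
0 [array([200.9187776 , 299.00993144]), array([321.83380492, 355.3254044 ])] [325.43504541 194.87653278]
-0.003 [array([200.81511054, 304.97609842]), array([321.80053363, 363.20123032])] [325.38347791 193.83225532]
-0.006 [array([200.71183223, 310.91989298]), array([321.76743086, 371.03716344])] [325.3339725  192.82973667]
```

View pics/s9.png

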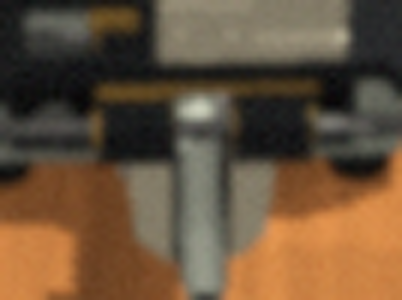

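View pics/sc9.png

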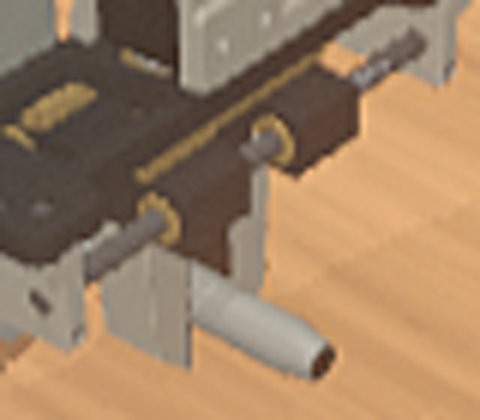

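View pics/w9.png

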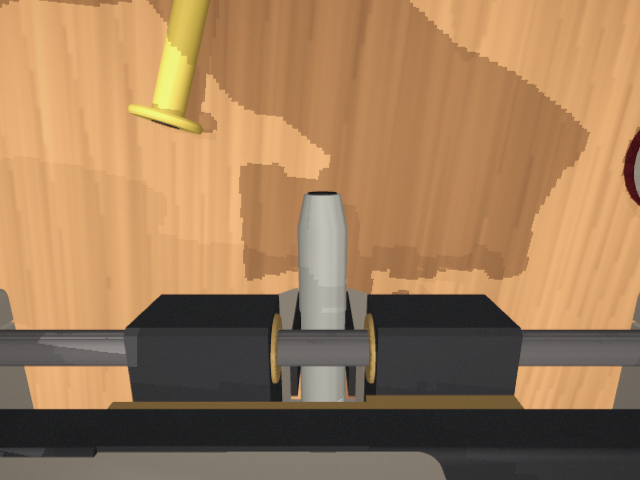

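Run:
```python
from h import *
p=np.array([.541,-.0707,.2279]);y=np.array([-.0985,.995,0]);t=p+y*.053+[0,0,.0055]
S=optics.camera_info('scene');print((proj(S,t)-(200,120))*4,'obs',(491,163), (proj(optics.camera_info('side'),t)-(260,130))*4)
a=cv2.imread('pics/w4.png');b=cv2.imread('pics/w9.png')
cv2.imwrite('pics/cmp.png',np.hstack([cv2.resize(i[180:300,280:365],None,fx=4.5,fy=4.5,interpolation=2) for i in (a,b)]))
```

```text
[494.02053072 164.40548855] obs (491, 163) [336.77834045 267.88187962]
```

View pics/cmp.png

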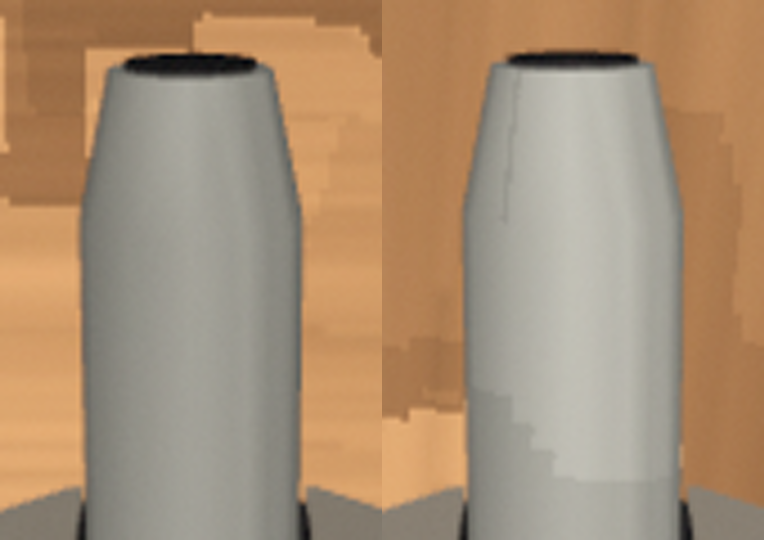

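Comparing the two crops, the bore ellipse is thinner now (height/width about 18/135 against 24/138). The barrel has pitched about 2.5° in the grip, tip down, which agrees with the middle reading about 2 mm low. I'll turn the tool back about the seat to level it, unload, and grip again nearer the flange.

```bash
python3 -m creep '[{"translation":[0,0,-0.0007],"rot":[0,0.5,0],"jaw":0.01},{"translation":[0,0,-0.0007],"rot":[0,0.5,0],"jaw":0.01},{"translation":[0,0,-0.0007],"rot":[0,0.5,0],"jaw":0.01},{"translation":[0,0,-0.0007],"rot":[0,0.5,0],"jaw":0.01},{"translation":[0,0,-0.0007],"rot":[0,0.5,0],"jaw":0.01},{"translation":[0,0,0],"rot":[0,0,0],"jaw":0.01}]'>/dev/null; python3 rem.py
python3 -m creep '[{"translation":[0,0,-0.001],"rot":[0,0,0],"jaw":0.01},{"translation":[0,0,-0.001],"rot":[0,0,0],"jaw":0.01},{"translation":[0,0,-0.001],"rot":[0,0,0],"jaw":0.01},{"translation":[0,0,0],"rot":[0,0,0],"jaw":0.01}]'>/dev/null; python3 rem.py
python3 -m creep '[{"translation":[0,0,-0.001],"rot":[0,0,0],"jaw":0.01},{"translation":[0,0,-0.001],"rot":[0,0,0],"jaw":0.01},{"translation":[0,0,0],"rot":[0,0,0],"jaw":0.01}]'>/dev/null; python3 rem.py
```

```text
t 18.1 pos [ 0.5409 -0.0701  0.1126] F [-1.5  6.5  4.6] M [ 0.9   0.2  -0.01] push 6.2 remaining mm -0.5 z [-0.004  0.045 -0.999]
t 18.43 pos [ 0.5408 -0.0699  0.1154] F [-0.7  6.1  2.3] M [0.89 0.18 0.04] push 3.9 remaining mm -0.3 z [-0.005  0.044 -0.999]
t 18.68 pos [ 0.5407 -0.0699  0.1173] F [-0.9  5.4  1.2] M [ 0.98  0.13 -0.04] push 2.8 remaining mm 0.4 z [-0.005  0.044 -0.999]
```

```bash
python3 -m creep '[{"translation":[0,0,-0.001],"rot":[0,0,0],"jaw":0.01},{"translation":[0,0,-0.001],"rot":[0,0,0],"jaw":0.01},{"translation":[0,0,0],"rot":[0,0,0],"jaw":0.01}]'>/dev/null; python3 rem.py
python3 - <<'E'
from h import *
for n,(a,b,c,d) in {"scene":(160,230,270,350)}.items():
    im=optics.get_image(n);cv2.imwrite('pics/sc10.png',cv2.resize(im[a:b,c:d,::-1],None,fx=6,fy=6,interpolation=2))
im=optics.get_image("wrist");cv2.imwrite('pics/w10.png',im[:,:,::-1])
cv2.imwrite('pics/w10c.png',cv2.resize(im[180:300,280:365,::-1],None,fx=4.5,fy=4.5,interpolation=2))
p=arm.observe()['position'];y=np.array([-.0985,.995,0])
for dz in (0,-.003):
    t=p+y*.053+[0,0,.0055+dz]; print(dz,[ (proj(optics.camera_info(n),t)-o)*6 for n,o in (("side",(310,190)),("scene",(270,160)))])
E
```

```text
t 18.93 pos [ 0.5407 -0.0699  0.1192] F [-0.1  6.1 -0.3] M [1.07 0.06 0.06] push 1.3 remaining mm 0.6 z [-0.005  0.044 -0.999]
0 [array([201.82536621, 279.13487554]), array([322.68804118, 328.56445254])]
-0.003 [array([201.71932239, 285.17676562]), array([322.65230066, 336.57553276])]
```

View pics/sc10.png

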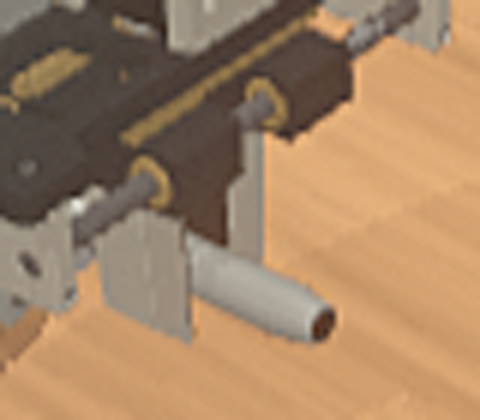

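View pics/w10c.png

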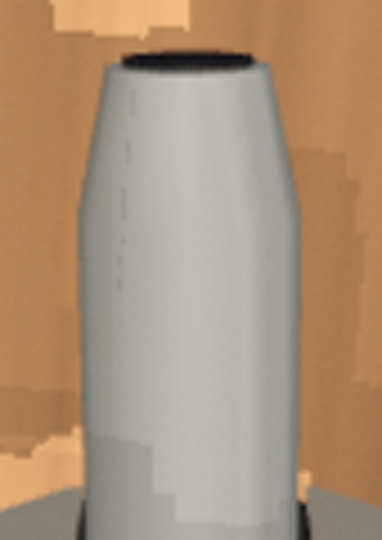

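Unloaded (push 1.3 N), and the tip is back up. I'll let go, let the seal square the flange against the plate, level the tool and look.

```bash
python3 -m creep '[{"translation":[0,0,0],"rot":[0,0,0],"jaw":0.03},{"translation":[0,0,0],"rot":[0,0,0],"jaw":0.045},{"translation":[0,0,0],"rot":[0,0,0],"jaw":0.045},{"translation":[0,0,0],"rot":[0,0,0],"jaw":0.045},{"translation":[0,0,0],"rot":[0,0,0],"jaw":0.045},{"translation":[0,0,0],"rot":[0,-1.25,0],"jaw":0.045},{"translation":[0,0,0],"rot":[0,-1.25,0],"jaw":0.045},{"translation":[0,0,0],"rot":[0,0,0],"jaw":0.045},{"translation":[0,0,0],"rot":[0,0,0],"jaw":0.045}]'; python3 rem.py
python3 - <<'E'
from h import *
for n,(a,b,c,d) in {"scene":(160,230,270,350),"side":(190,240,310,377)}.items():
    im=optics.get_image(n);cv2.imwrite(f'pics/{n}11.png',cv2.resize(im[a:b,c:d,::-1],None,fx=6,fy=6,interpolation=2))
W=optics.camera_info("wrist");im=optics.get_image("wrist");cv2.imwrite('pics/w11.png',im[:,:,::-1]);np.savez('pics/w11.npz',**W)
cv2.imwrite('pics/w11c.png',cv2.resize(im[180:300,280:365,::-1],None,fx=4.5,fy=4.5,interpolation=2))
y=np.array([-.0985,.995,0]);
for z in (.121,.123,.125):
    t=np.array([.5461,-.121,z])+y*.105; print(z,[ (proj(optics.camera_info(n),t)-o)*6 for n,o in (("side",(310,190)),("scene",(270,160)))],proj(W,t))
E
```

```text
clock: 19.78
position: [0.5409, -0.0697, 0.1195]
ee_rot: [2.107, 2.33, -0.0]
force: [0.3, 1.6, -0.1]
width: 0.49
t 19.78 pos [ 0.5409 -0.0697  0.1195] F [ 0.3  1.6 -0.1] M [-0.05  0.09  0.01] push 1.5 remaining mm 1.1 z [-0. -0. -1.]
0.121 [array([200.781022  , 287.41041263]), array([323.40493988, 339.47756719])] [325.77128626 190.55878616]
0.123 [array([200.85049085, 283.38775151]), array([323.43003691, 334.14565077])] [325.81071025 191.20417564]
0.125 [array([200.92013526, 279.35492489]), array([323.45521993, 328.79546595])] [325.85123119 191.86752274]
```

View pics/scene11.png

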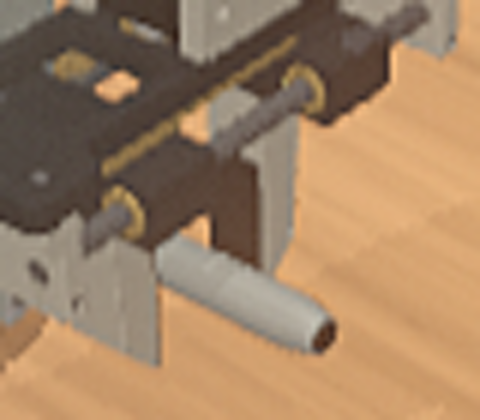

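View pics/w11c.png

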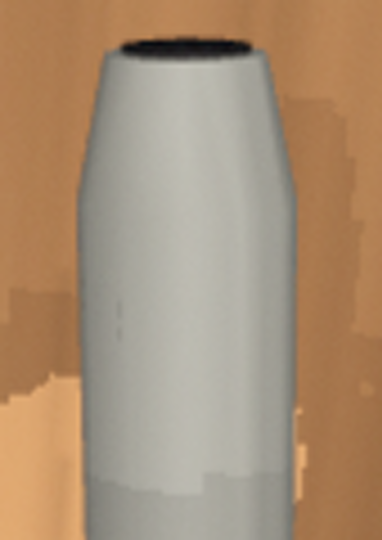

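View pics/w11.png

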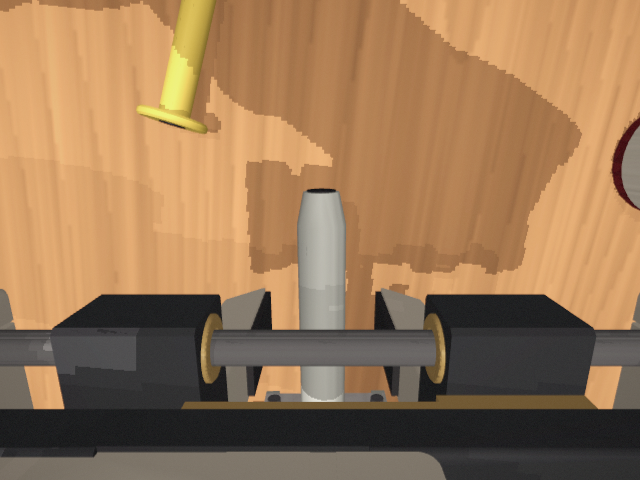

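Let go, the barrel lies level (bore ellipse back to 24/140) with its tip at the height expected for home, and the plate's front shows bare at row 395, so the flange is behind it. I'll grip again 15 mm nearer the plate and press once more to confirm the bottom.

```bash
python3 -m creep '[{"translation":[-0.008,-0.0005,0.0007],"rot":[0,0,0],"jaw":0.045},{"translation":[-0.007,0,0.0007],"rot":[0,0,0],"jaw":0.045},{"translation":[0,0,0],"rot":[0,0,0],"jaw":0.045},{"translation":[0,0,0],"rot":[0,0,0],"jaw":0.01},{"translation":[0,0,0],"rot":[0,0,0],"jaw":0.01},{"translation":[0,0,0],"rot":[0,0,0],"jaw":0.01},{"translation":[0,0,0],"rot":[0,0,0],"jaw":0.01},{"translation":[0,0,0],"rot":[0,0,0],"jaw":0.01},{"translation":[0,0,0],"rot":[0,0,0],"jaw":0.01}]' 60; python3 rem.py
python3 -m creep '[{"translation":[0,0,0.001],"rot":[0,0,0],"jaw":0.01},{"translation":[0,0,0.001],"rot":[0,0,0],"jaw":0.01},{"translation":[0,0,0],"rot":[0,0,0],"jaw":0.01}]'>/dev/null; python3 rem.py
python3 -m creep '[{"translation":[0,0,0.001],"rot":[0,0,0],"jaw":0.01},{"translation":[0,0,0.001],"rot":[0,0,0],"jaw":0.01},{"translation":[0,0,0],"rot":[0,0,0],"jaw":0.01}]'>/dev/null; python3 rem.py
python3 -m creep '[{"translation":[0,0,0.001],"rot":[0,0,0],"jaw":0.01},{"translation":[0,0,0.001],"rot":[0,0,0],"jaw":0.01},{"translation":[0,0,0],"rot":[0,0,0],"jaw":0.01}]'>/dev/null; python3 rem.py
```

```text
clock: 20.68
position: [0.5423, -0.0853, 0.1182]
ee_rot: [2.109, 2.328, 0.001]
force: [2.3, 0.8, -0.2]
width: 0.18
t 20.68 pos [ 0.5423 -0.0853  0.1182] F [ 2.3  0.8 -0.2] M [ 0.03 -0.22  0.05] push 1.4 remaining mm -0.2 z [ 0.001  0.    -1.   ]
t 20.93 pos [ 0.5422 -0.0853  0.1161] F [2.6 0.8 1.8] M [ 0.2  -0.25  0.01] push 3.4 remaining mm -0.2 z [ 0.001  0.    -1.   ]
t 21.18 pos [ 0.5423 -0.0854  0.1141] F [2.4 1.5 2.6] M [ 0.23 -0.31  0.01] push 4.2 remaining mm -1.2 z [ 0.001  0.    -1.   ]
t 21.43 pos [ 0.5422 -0.0855  0.1121] F [2.  1.9 5.1] M [ 0.25 -0.38  0.03] push 6.7 remaining mm -0.5 z [ 0.001  0.    -1.   ]
```

```bash
python3 -m creep '[{"translation":[0,0.0008,0.001],"rot":[0,0,0],"jaw":0.01},{"translation":[0,0,0.001],"rot":[0,0,0],"jaw":0.01},{"translation":[0,0,0],"rot":[0,0,0],"jaw":0.01}]'>/dev/null; python3 rem.py
python3 -m creep '[{"translation":[0,0,0],"rot":[0,0,0],"jaw":0.01},{"translation":[0,0,0.001],"rot":[0,0,0],"jaw":0.01},{"translation":[0,0,0],"rot":[0,0,0],"jaw":0.01}]'>/dev/null; python3 rem.py
python3 - <<'E'
from h import *
W=optics.camera_info("wrist");im=optics.get_image("wrist");cv2.imwrite('pics/w12.png',im[:,:,::-1])
cv2.imwrite('pics/w12c.png',cv2.resize(im[140:300,280:365,::-1],None,fx=4.5,fy=4.5,interpolation=2)[:720])
E
```

```text
t 21.68 pos [ 0.5423 -0.0855  0.11  ] F [-0.4  2.2  6.3] M [ 0.28  0.06 -0.02] push 7.9 remaining mm -1.3 z [-0.001  0.    -1.   ]
t 21.93 pos [ 0.5424 -0.0855  0.1091] F [-0.7  2.8  6.5] M [ 0.18  0.12 -0.  ] push 8.1 remaining mm -2.0 z [-0.001  0.    -1.   ]
```

```bash
python3 -c "
import cv2
im=cv2.imread('pics/w12.png');cv2.imwrite('pics/w12d.png',cv2.resize(im[150:280,280:365],None,fx=4.5,fy=4.5,interpolation=2))"
```

```text
(no output)
```

View pics/w12d.png

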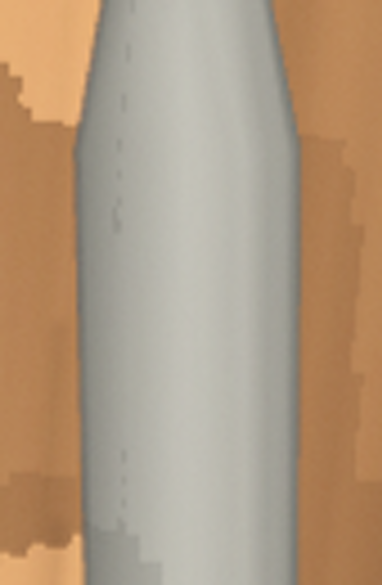

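```bash
python3 -c "
import cv2,numpy as np
a=cv2.imread('pics/w11.png')[150:290,285:360];b=cv2.imread('pics/w12.png')[110:250,285:360]
cv2.imwrite('pics/cmp2.png',np.hstack([cv2.resize(i,None,fx=4,fy=4,interpolation=2) for i in (a,b)]))"
```

```text
(no output)
```

View pics/cmp2.png

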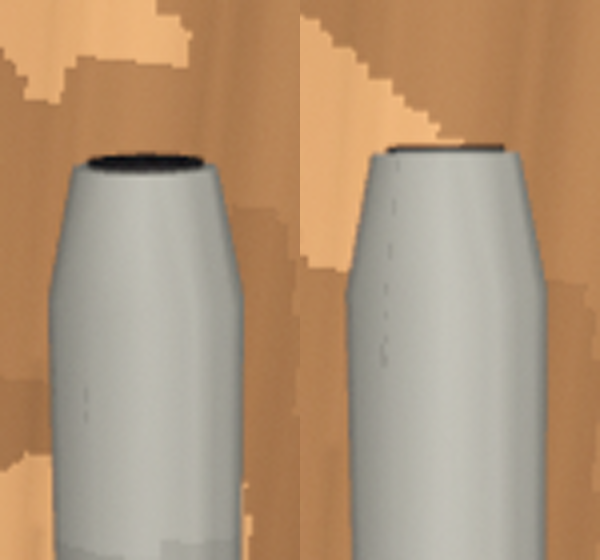

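The ellipse changed only because the tip is now further under the camera; allowing for that, the pitch is unchanged to within about 0.5°. At 6.5 N, about 3.5 N over the rubbing, nothing slides any more. I'll unload and let go.

```bash
python3 -m creep '[{"translation":[0,0,-0.0015],"rot":[0,0,0],"jaw":0.01},{"translation":[0,0,-0.0015],"rot":[0,0,0],"jaw":0.01},{"translation":[0,0,-0.0015],"rot":[0,0,0],"jaw":0.01},{"translation":[0,0,-0.001],"rot":[0,0,0],"jaw":0.01},{"translation":[0,0,0],"rot":[0,0,0],"jaw":0.01}]'>/dev/null; python3 rem.py
python3 -m creep '[{"translation":[0,0,-0.0012],"rot":[0,0,0],"jaw":0.01},{"translation":[0,0,0],"rot":[0,0,0],"jaw":0.01}]'>/dev/null; python3 rem.py
```

```text
t 22.4 pos [ 0.5424 -0.0855  0.1146] F [0.3 2.7 2.7] M [0.31 0.06 0.04] push 4.3 remaining mm -0.7 z [-0.001  0.    -1.   ]
t 22.57 pos [ 0.5424 -0.0854  0.1157] F [0.2 3.  2.1] M [0.33 0.09 0.04] push 3.7 remaining mm -0.3 z [-0.001  0.    -1.   ]
```

```bash
python3 -m creep '[{"translation":[0,0,-0.0012],"rot":[0,0,0],"jaw":0.01},{"translation":[0,0,0],"rot":[0,0,0],"jaw":0.01},{"translation":[0,0,0],"rot":[0,0,0],"jaw":0.03},{"translation":[0,0,0],"rot":[0,0,0],"jaw":0.05},{"translation":[0,0,0],"rot":[0,0,0],"jaw":0.06},{"translation":[0,0,0],"rot":[0,0,0],"jaw":0.06},{"translation":[0,0,0],"rot":[0,0,0],"jaw":0.06},{"translation":[0,0,0],"rot":[0,0,0],"jaw":0.06}]'; python3 rem.py
python3 -m creep '[{"translation":[0,0,-0.01],"rot":[0,0,0],"jaw":0.06},{"translation":[0,0,-0.03],"rot":[0,0,0],"jaw":0.06},{"translation":[0.01,0,-0.035],"rot":[0,0,0],"jaw":0.05},{"translation":[0.02,0,-0.035],"rot":[0,0,0],"jaw":0.03},{"translation":[0.03,0,-0.03],"rot":[0,0,0],"jaw":0.0},{"translation":[0.04,0,0],"rot":[0,0,0],"jaw":0.0},{"translation":[0.04,0,0],"rot":[0,0,0],"jaw":0.0},{"translation":[0,0,0],"rot":[0,0,0],"jaw":0.0},{"translation":[0,0,0],"rot":[0,0,0],"jaw":0.0},{"translation":[0,0,0],"rot":[0,0,0],"jaw":0.0}]'
python3 - <<'E'
from h import *
st()
C={n:optics.camera_info(n) for n in("scene","side")};o={}
for n,(a,b,c,d) in {"scene":(130,230,220,340),"side":(150,240,290,400)}.items():
    im=optics.get_image(n);cv2.imwrite(f'pics/{n}13.png',cv2.resize(im[a:b,c:d,::-1],None,fx=6,fy=6,interpolation=2))
    for t in ("clamp_bar","barrel_mid","seat"): print(n,t,[(q['location'],round(q['score'],2)) for q in optics.pinpoint(n,t)][:4])
y=np.array([-.0985,.995,0])
for q,P in {'tip':.105,'mid':.05}.items():
    X=np.array([.5461,-.121,.1235])+y*P; print(q,(proj(C['scene'],X)-(220,130))*6,(proj(C['side'],X)-(290,150))*6)
X=np.array([.5461,-.121,0])+np.array([.995,.0985,0])*0
for a in (1.6,1.75,1.9):
    B=X+y*(-.034+.053*np.cos(a))+[0,0,.152+.053*np.sin(a)];print(a,B.round(4),(proj(C['scene'],B)),(proj(C['scene'],B)-(220,130))*6,(proj(C['side'],B)-(290,150))*6)
E
```

```text
clock: 23.23
position: [0.5428, -0.0857, 0.117]
ee_rot: [2.109, 2.328, -0.0]
force: [-0.8, 0.1, 0.5]
width: 0.566
t 23.23 pos [ 0.5428 -0.0857  0.117 ] F [-0.8  0.1  0.5] M [-0.05  0.02  0.02] push 2.1 remaining mm -0.6 z [ 0. -0. -1.]
clock: 24.07
position: [0.529, 0.0529, 0.2569]
ee_rot: [2.109, 2.328, -0.0]
force: [0.3, -0.9, 0.4]
width: 0.121
t 24.07 pos [0.529  0.0529 0.2569] w 11.1 F [ 0.3 -0.9  0.4] M [-0.06  0.07 -0.01]
x [-0.099  0.995 -0.   ] y [0.995 0.099 0.   ] z [ 0. -0. -1.]
scene clamp_bar [([259.5, 149.9], 0.54)]
scene barrel_mid [([301.0, 205.6], 0.88), ([518.5, 374.0], 0.8), ([379.2, 256.1], 0.74), ([481.8, 279.3], 0.66)]
scene seat [([279.9, 190.4], 0.89)]
side clamp_bar []
side barrel_mid [([422.3, 365.9], 0.75), ([378.1, 299.4], 0.71), ([343.7, 428.2], 0.67), ([344.3, 220.8], 0.58)]
side seat [([341.1, 203.4], 0.62)]
tip [623.43632459 512.80982089] [320.86788547 522.38049938]
mid [481.93578167 441.759611  ] [315.46563555 424.96110687]
1.6 [ 0.5496 -0.1564  0.205 ] [262.86960579 149.10861252] [257.21763476 114.6516751 ] [309.87038284 117.9450471 ]
1.75 [ 0.5504 -0.1642  0.2042] [259.78527736 148.11793011] [238.71166417 108.70758065] [309.13868108 107.99010914]
1.9 [ 0.5511 -0.1719  0.2022] [256.88044055 147.74763001] [221.28264329 106.48578009] [308.40407899 100.98676435]
```

View pics/scene13.png

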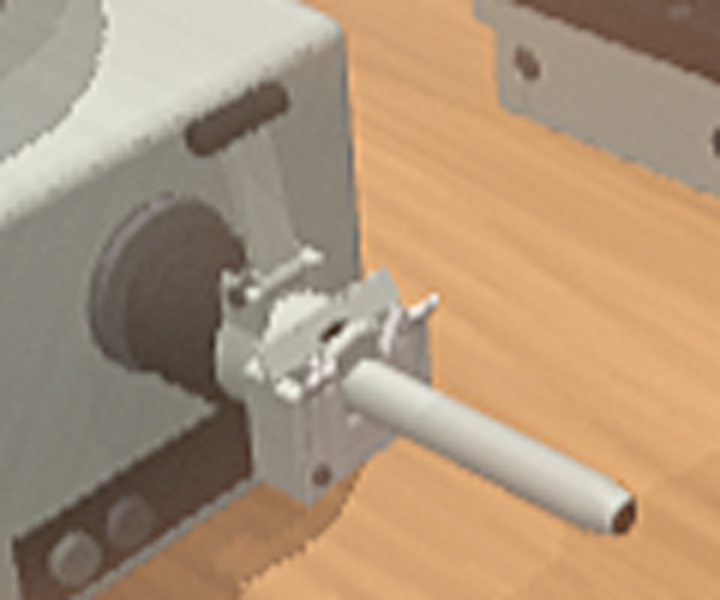

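View pics/side13.png

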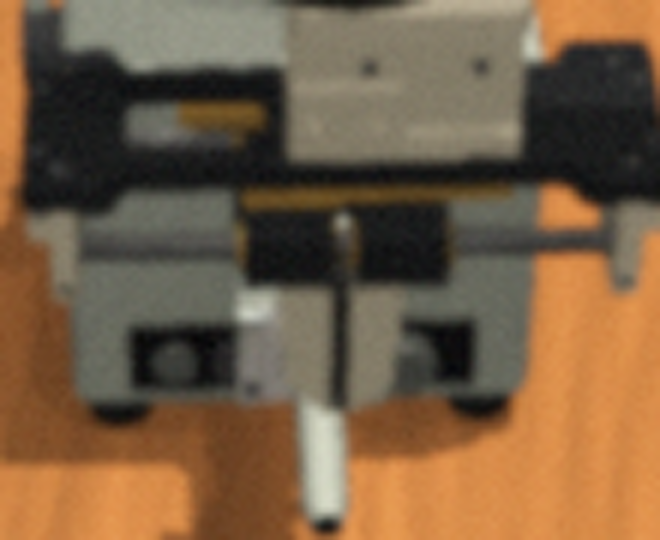

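The barrel is in the slot with its flange behind the plate. The tip is at scene crop (622,513) against (623,513) expected for home, and the clamp bar is up at (238,120), about 1.75 rad. Next I work out the approach behind the bar, with the tool tilted 20° so the hand leans away from the hopper.

```bash
cat > cl.py <<'E'
from h import *
y3=np.array([-.0985,.9951,0]);x3=np.array([.9951,.0985,0]);k=np.array([0,0,1.]);seat=np.array([.5461,-.121,0])
def W(s,z,l=0): return seat+y3*s+x3*l+k*z
def zd(deg): a=np.radians(deg);return -np.sin(a)*y3-np.cos(a)*k
def xd(deg): a=np.radians(deg);return np.cos(a)*y3-np.sin(a)*k
def rep():
    s=arm.observe();p=s['position']-seat;F=s['force'];print('t',round(s['clock'],2),'s',(p@y3*1e3).round(1),'l',(p@x3*1e3).round(1),'z',(p[2]*1e3).round(1),'Fs',(F@y3).round(1),'Fl',(F@x3).round(1),'Fz',F[2].round(1),'w',(s['width']*91.8).round(1))
E
python3 - <<'E'
from cl import *
rep()
goto(W(-.0595,.270),xd(20),zd(20))
E
```

```text
Traceback (most recent call last):
  File "cl.py", line 7, in rep
    s=arm.observe();p=s['position']-seat;F=s['force'];print('t',round(s['clock'],2),'s',(p@y3*1e3).round(1),'l',(p@x3*1e3).round(1),'z',(p[2]*1e3).round(1),'Fs',(F@y3).round(1),'Fl',(F@x3).round(1),'Fz',F[2].round(1),'w',(s['width']*91.8).round(1))
                                                                                                                                                                                                                             ^^^^^^^^^^^^^^^^^^^^^^^
AttributeError: 'float' object has no attribute 'round'
```

```bash
sed -i "s/(s\['width'\]\*91.8).round(1)/round(s['width']*91.8,1)/" cl.py
python3 - <<'E'
from cl import *
rep()
goto(W(-.0595,.270),xd(20),zd(20))
s=arm.observe();print(s['joints'].round(2))
E
```

```text
t 24.47 s 174.4 l 0.1 z 256.4 Fs -0.5 Fl -0.4 Fz 1.4 w 0.5
t 24.47 pos [0.529  0.0526 0.2564] w 0.5 F [-0.3 -0.6  1.4] M [-0.06  0.09 -0.02]
x [-0.097  0.995 -0.   ] y [ 0.995  0.097 -0.   ] z [-0. -0. -1.]
rot first(deg) [ -0.02 -19.99  -0.06] then shift mm [-2.245e+02 -1.000e-01  6.720e+01]
shift mm in current axes [-2.339e+02  2.000e-01 -1.360e+01]
[-0.6   0.28  0.51  1.81 -0.15  1.09  0.07]
```

```bash
python3 -m creep '[{"translation":[0,0,-0.012],"rot":[0,-6.67,0],"jaw":0},{"translation":[0,0,0],"rot":[0,-6.67,0],"jaw":0},{"translation":[0,0,0],"rot":[0,-6.66,0],"jaw":0},{"translation":[-0.0374,0,0.0125],"rot":[0,0,0],"jaw":0},{"translation":[-0.0374,0,0.0125],"rot":[0,0,0],"jaw":0},{"translation":[-0.0374,0,0.0125],"rot":[0,0,0],"jaw":0},{"translation":[-0.0374,0,0.0125],"rot":[0,0,0],"jaw":0},{"translation":[-0.0374,0,0.0125],"rot":[0,0,0],"jaw":0},{"translation":[0,0,0],"rot":[0,0,0],"jaw":0},{"translation":[0,0,0],"rot":[0,0,0],"jaw":0}]' >/dev/null
python3 - <<'E'
from cl import *
rep();goto(W(-.0595,.270),xd(20),zd(20))
for n,(a,b,c,d) in {"scene":(0,240,100,420),"side":(40,240,240,500)}.items():
    im=optics.get_image(n);cv2.imwrite(f'pics/{n}14.png',cv2.resize(im[a:b,c:d,::-1],None,fx=2.4,fy=2.4,interpolation=2))
E
```

```text
t 25.3 s -25.3 l -1.0 z 274.1 Fs 0.2 Fl 0.6 Fz 0.6 w 0.7
t 25.3 pos [ 0.5476 -0.1462  0.2741] w 0.7 F [0.6 0.2 0.6] M [ 0.38  0.1  -0.  ]
x [-0.087  0.935 -0.343] y [0.996 0.092 0.001] z [ 0.032 -0.341 -0.939]
rot first(deg) [-0.09  0.04 -0.34] then shift mm [-30.8   1.   15.5]
shift mm in current axes [-30.8   1.2  15.6]
```

View pics/scene14.png

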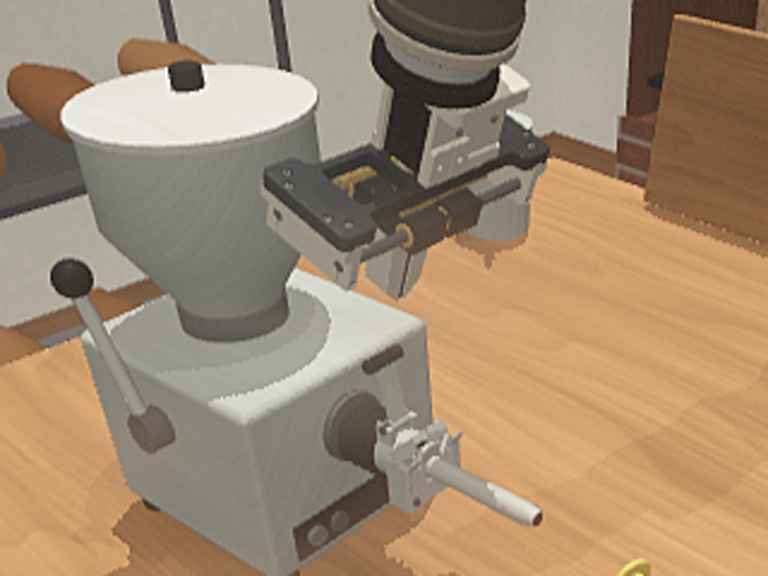

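View pics/side14.png

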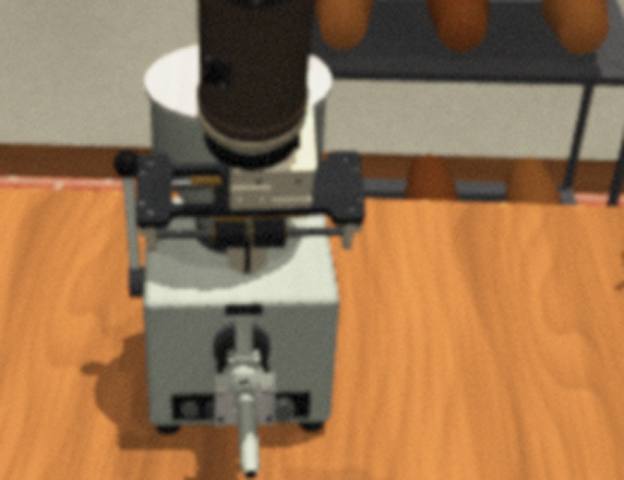

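The arm leans clear of the hopper, with the clamp bar below. I'll go behind the bar and then down.

```bash
python3 -m creep '[{"translation":[-0.0308,0.001,0.0155],"rot":[0,0,-0.3],"jaw":0},{"translation":[0,0,0],"rot":[0,0,0],"jaw":0},{"translation":[0.006,0,0.0165],"rot":[0,0,0],"jaw":0},{"translation":[0.006,0,0.0165],"rot":[0,0,0],"jaw":0},{"translation":[0,0,0],"rot":[0,0,0],"jaw":0},{"translation":[0,0,0],"rot":[0,0,0],"jaw":0},{"translation":[0,0,0],"rot":[0,0,0],"jaw":0}]' >/dev/null
python3 - <<'E'
from cl import *
rep();goto(W(-.0595,.214),xd(20),zd(20))
for n,(a,b,c,d) in {"scene":(90,210,210,330)}.items():
    im=optics.get_image(n);cv2.imwrite(f'pics/{n}15.png',cv2.resize(im[a:b,c:d,::-1],None,fx=5,fy=5,interpolation=2))
E
```

```text
t 25.98 s -55.5 l 1.7 z 235.2 Fs -0.8 Fl -0.0 Fz -0.0 w 0.7
t 25.98 pos [ 0.5533 -0.1761  0.2352] w 0.7 F [ 0.1 -0.8 -0. ] M [0.26 0.03 0.03]
x [-0.099  0.934 -0.342] y [ 0.994  0.105 -0.001] z [ 0.034 -0.34  -0.94 ]
rot first(deg) [0.05 0.01 0.37] then shift mm [ 3.5 -1.7 21.3]
shift mm in current axes [ 3.5 -1.7 21.3]
```

View pics/scene15.png

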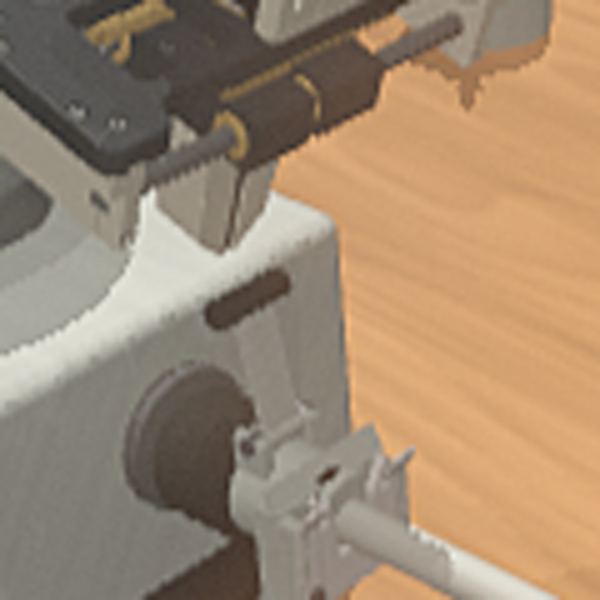

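```bash
python3 -m creep '[{"translation":[0.0,-0.0017,0.0075],"rot":[0,0,0.3],"jaw":0},{"translation":[0.0017,0,0.007],"rot":[0,0,0],"jaw":0},{"translation":[0.0018,0,0.007],"rot":[0,0,0],"jaw":0},{"translation":[0,0,0],"rot":[0,0,0],"jaw":0},{"translation":[0,0,0],"rot":[0,0,0],"jaw":0}]' >/dev/null
python3 - <<'E'
from cl import *
rep()
for n,(a,b,c,d) in {"scene":(90,210,210,330)}.items():
    im=optics.get_image(n);cv2.imwrite(f'pics/{n}16.png',cv2.resize(im[a:b,c:d,::-1],None,fx=5,fy=5,interpolation=2))
E
```

```text
t 26.45 s -60.4 l -1.1 z 212.5 Fs 0.1 Fl 0.4 Fz -0.5 w 0.4
```

View pics/scene16.png

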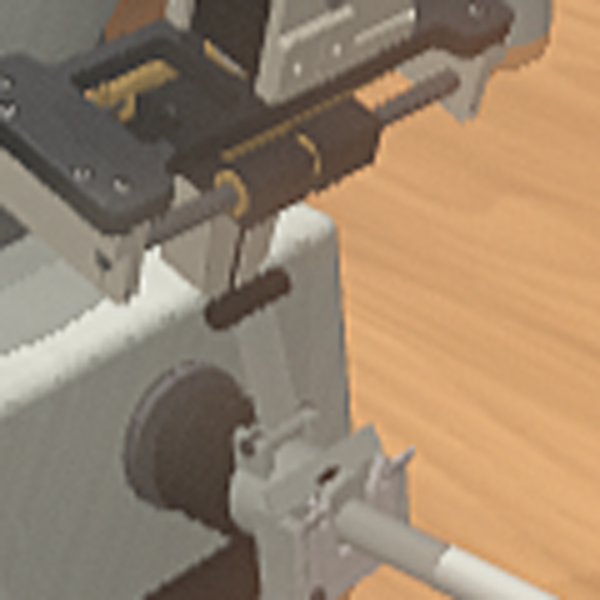

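The fingers are behind the bar, which hides the tips at (250,290). I'll push outwards.

```bash
python3 -m creep '[{"translation":[0.0038,0.0008,-0.0014],"rot":[0,0,0],"jaw":0},{"translation":[0.0038,0,-0.0014],"rot":[0,0,0],"jaw":0},{"translation":[0.0038,0,-0.0014],"rot":[0,0,0],"jaw":0},{"translation":[0.0038,0,-0.0014],"rot":[0,0,0],"jaw":0},{"translation":[0,0,0],"rot":[0,0,0],"jaw":0}]' >/dev/null
python3 -c "
from cl import *
rep()"
python3 -m creep '[{"translation":[0.0038,0,-0.0014],"rot":[0,0,0],"jaw":0},{"translation":[0.0038,0,-0.0014],"rot":[0,0,0],"jaw":0},{"translation":[0.0038,0,-0.0012],"rot":[0,0,0],"jaw":0},{"translation":[0,0,0],"rot":[0,0,0],"jaw":0}]' >/dev/null
python3 - <<'E'
from cl import *
rep()
for n,(a,b,c,d) in {"scene":(90,210,210,330)}.items():
    im=optics.get_image(n);cv2.imwrite(f'pics/{n}17.png',cv2.resize(im[a:b,c:d,::-1],None,fx=5,fy=5,interpolation=2))
E
```

```text
t 26.92 s -42.9 l 0.6 z 213.3 Fs -0.1 Fl 0.7 Fz -0.5 w 0.5
t 27.25 s -30.8 l 0.4 z 212.8 Fs 0.3 Fl -0.8 Fz -0.4 w 0.3
```

View pics/scene17.png

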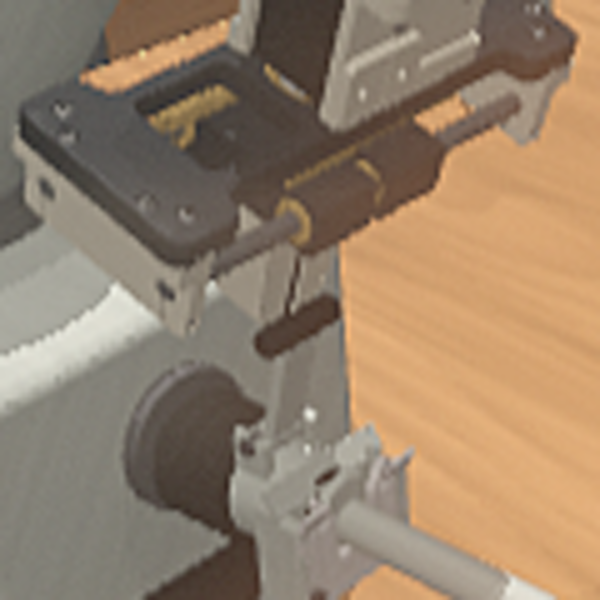

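```bash
python3 -m creep '[{"translation":[0.0044,0,0.0003],"rot":[0,0,0],"jaw":0},{"translation":[0.0044,0,0.0005],"rot":[0,0,0],"jaw":0},{"translation":[0.0044,0,0.0006],"rot":[0,0,0],"jaw":0},{"translation":[0.0044,0,0.0008],"rot":[0,0,0],"jaw":0},{"translation":[0,0,0],"rot":[0,0,0],"jaw":0}]' >/dev/null
python3 - <<'E'
from cl import *
rep()
for n,(a,b,c,d) in {"scene":(90,210,210,330)}.items():
    im=optics.get_image(n);cv2.imwrite(f'pics/{n}18.png',cv2.resize(im[a:b,c:d,::-1],None,fx=5,fy=5,interpolation=2))
E
```

```text
t 27.72 s -15.0 l 0.1 z 204.2 Fs 0.4 Fl -0.1 Fz 0.8 w 0.2
```

View pics/scene18.png

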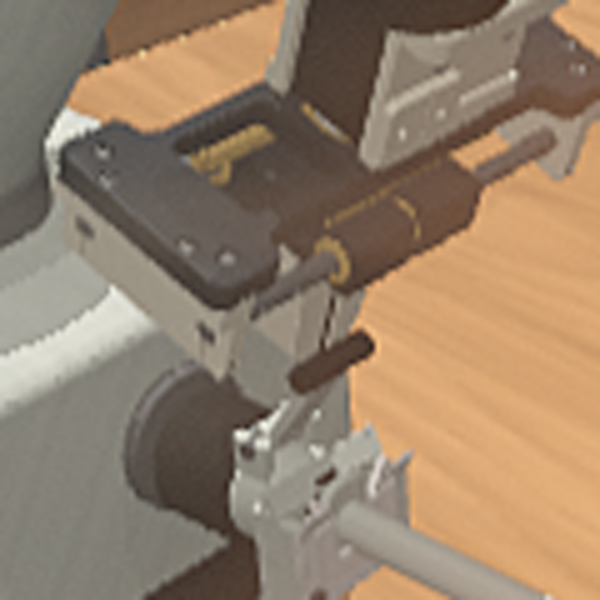

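The bar is at crop (332,362), leaning outwards at about 0.9 rad. I'll lift off, stand the tool upright and press from above.

```bash
python3 -m creep '[{"translation":[-0.006,0,-0.014],"rot":[0,0,0],"jaw":0},{"translation":[-0.0053,0,-0.0142],"rot":[0,0,0],"jaw":0},{"translation":[0,0,0],"rot":[0,6.67,0],"jaw":0},{"translation":[0,0,0],"rot":[0,6.67,0],"jaw":0},{"translation":[0,0,0],"rot":[0,6.66,0],"jaw":0},{"translation":[0,0,0],"rot":[0,0,0],"jaw":0},{"translation":[0,0,0],"rot":[0,0,0],"jaw":0}]' >/dev/null
python3 - <<'E'
from cl import *
rep()
C={n:optics.camera_info(n) for n in("scene","side")}
for n,(a,b,c,d) in {"scene":(90,210,210,330),"side":(120,240,280,400)}.items():
    im=optics.get_image(n);cv2.imwrite(f'pics/{n}19.png',cv2.resize(im[a:b,c:d,::-1],None,fx=5,fy=5,interpolation=2))
    print(n,optics.pinpoint(n,"clamp_bar")[:2])
for a in (.6,.7,.8,.9,1.0,1.1):
    B=W(-.034+.053*np.cos(a),.1505+.053*np.sin(a));print(a,'s',round(-34+53*np.cos(a),1),B.round(4),(proj(C['scene'],B)).round(1))
goto(W(.000,.230),y3,-k)
E
```

```text
t 28.35 s -20.8 l -0.8 z 235.5 Fs -0.3 Fl 0.6 Fz -0.8 w 0.8
scene []
side [{'location': [341.8, 207.8], 'score': 0.54}, {'location': [345.3, 222.2], 'score': 0.47}]
0.6 s 9.7 [ 0.5451 -0.1113  0.1804] [282.2 169.4]
0.7 s 6.5 [ 0.5455 -0.1145  0.1846] [280.8 166.8]
0.8 s 2.9 [ 0.5458 -0.1181  0.1885] [279.1 164.2]
0.9 s -1.1 [ 0.5462 -0.122   0.192 ] [277.4 161.8]
1.0 s -5.4 [ 0.5466 -0.1263  0.1951] [275.5 159.4]
1.1 s -10.0 [ 0.5471 -0.1309  0.1977] [273.5 157.3]
t 28.55 pos [ 0.548  -0.1364  0.2349] w 0.2 F [ 0.1  0.8 -0.5] M [-0.11  0.06 -0.01]
x [-0.101  0.995 -0.   ] y [ 0.995  0.101 -0.001] z [-0.001 -0.001 -1.   ]
rot first(deg) [-0.05  0.02  0.16] then shift mm [15.5 -0.4  4.9]
shift mm in current axes [15.5 -0.3  4.9]
```

View pics/scene19.png

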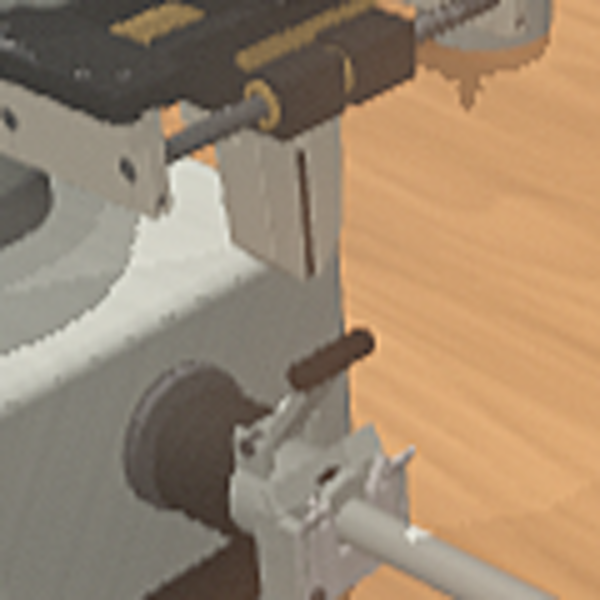

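Bar at crop (332,360), about 0.92 rad, s≈-2 mm. I'll move over it and press down along its arc.

```bash
python3 -m creep '[{"translation":[0.011,0,0.005],"rot":[0,0,0],"jaw":0},{"translation":[0.01,0,0.006],"rot":[0,0,0],"jaw":0},{"translation":[0,0,0.006],"rot":[0,0,0],"jaw":0},{"translation":[0,0,0.005],"rot":[0,0,0],"jaw":0},{"translation":[0,0,0],"rot":[0,0,0],"jaw":0}]' >/dev/null
python3 -c "
from cl import *
rep()"
python3 -m creep '[{"translation":[0.0033,0,0.004],"rot":[0,0,0],"jaw":0},{"translation":[0.0032,0,0.004],"rot":[0,0,0],"jaw":0},{"translation":[0.003,0,0.0042],"rot":[0,0,0],"jaw":0},{"translation":[0.003,0,0.0043],"rot":[0,0,0],"jaw":0},{"translation":[0,0,0],"rot":[0,0,0],"jaw":0}]' >/dev/null
python3 - <<'E'
from cl import *
rep()
for n,(a,b,c,d) in {"scene":(90,210,210,330)}.items():
    im=optics.get_image(n);cv2.imwrite(f'pics/{n}20.png',cv2.resize(im[a:b,c:d,::-1],None,fx=5,fy=5,interpolation=2))
E
```

```text
t 28.97 s 4.7 l -0.3 z 212.0 Fs 1.3 Fl -0.5 Fz -0.2 w 0.1
t 29.38 s 17.5 l 0.1 z 196.0 Fs 1.0 Fl 0.1 Fz 2.2 w 0.5
```

View pics/scene20.png

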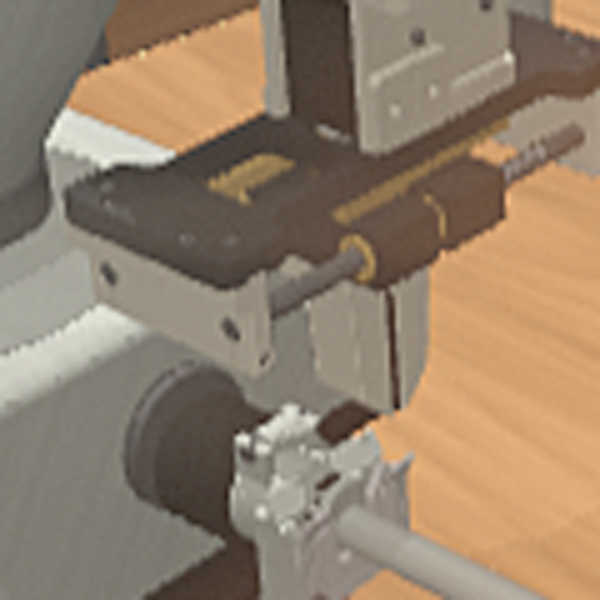

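```bash
python3 -m creep '[{"translation":[0,0,0.004],"rot":[0,0,0],"jaw":0},{"translation":[0,0,0.004],"rot":[0,0,0],"jaw":0},{"translation":[0,0,0],"rot":[0,0,0],"jaw":0}]' >/dev/null
python3 -c "
from cl import *
rep()"
python3 -m creep '[{"translation":[0,0,0.004],"rot":[0,0,0],"jaw":0},{"translation":[0,0,0.004],"rot":[0,0,0],"jaw":0},{"translation":[0,0,0],"rot":[0,0,0],"jaw":0}]' >/dev/null
python3 - <<'E'
from cl import *
rep()
for n,(a,b,c,d) in {"scene":(90,210,210,330)}.items():
    im=optics.get_image(n);cv2.imwrite(f'pics/{n}21.png',cv2.resize(im[a:b,c:d,::-1],None,fx=5,fy=5,interpolation=2))
E
```

```text
t 29.68 s 16.1 l -0.0 z 188.1 Fs 0.5 Fl 0.8 Fz 1.3 w 0.4
t 29.93 s 16.2 l -0.2 z 180.0 Fs -0.2 Fl 0.0 Fz 0.6 w 0.5
```

View pics/scene21.png

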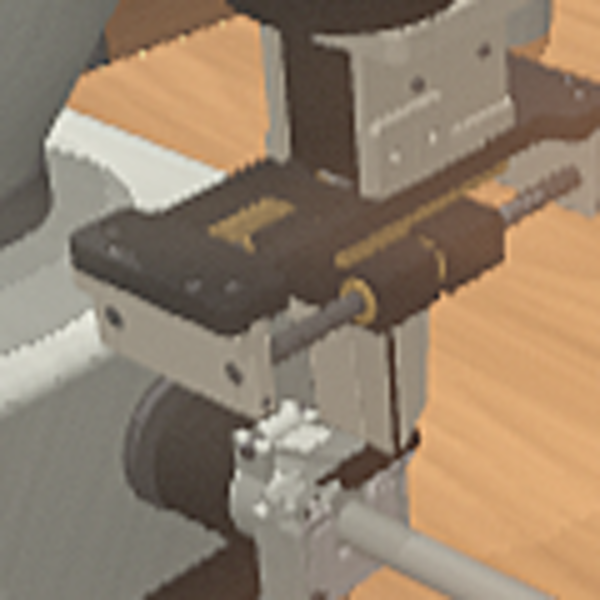

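```bash
python3 -m creep '[{"translation":[0,0,0.003],"rot":[0,0,0],"jaw":0},{"translation":[0,0,0.003],"rot":[0,0,0],"jaw":0},{"translation":[0,0,0],"rot":[0,0,0],"jaw":0}]' >/dev/null
python3 -c "
from cl import *
rep()"
python3 -m creep '[{"translation":[0,0,0.002],"rot":[0,0,0],"jaw":0},{"translation":[0,0,0.002],"rot":[0,0,0],"jaw":0},{"translation":[0,0,0],"rot":[0,0,0],"jaw":0}]' >/dev/null
python3 -c "
from cl import *
rep()"
python3 -m creep '[{"translation":[0,0,0.001],"rot":[0,0,0],"jaw":0},{"translation":[0,0,0.001],"rot":[0,0,0],"jaw":0},{"translation":[0,0,0],"rot":[0,0,0],"jaw":0}]' >/dev/null
python3 -c "
from cl import *
rep()"
```

```text
t 30.23 s 16.3 l -0.0 z 174.3 Fs 0.6 Fl -0.9 Fz 1.1 w -0.2
t 30.48 s 16.3 l 0.1 z 170.5 Fs 0.4 Fl 0.2 Fz 1.0 w 0.6
t 30.73 s 16.3 l 0.2 z 168.7 Fs 0.0 Fl 0.5 Fz 0.4 w 0.7
```

```bash
python3 -m creep '[{"translation":[0,0,0.001],"rot":[0,0,0],"jaw":0},{"translation":[0,0,0.001],"rot":[0,0,0],"jaw":0},{"translation":[0,0,0],"rot":[0,0,0],"jaw":0}]' >/dev/null
python3 -c "
from cl import *
rep()"
python3 -m creep '[{"translation":[0,0,0.001],"rot":[0,0,0],"jaw":0},{"translation":[0,0,0.001],"rot":[0,0,0],"jaw":0},{"translation":[0,0,0],"rot":[0,0,0],"jaw":0}]' >/dev/null
python3 -c "
from cl import *
rep()"
python3 -m creep '[{"translation":[0,0,0.001],"rot":[0,0,0],"jaw":0},{"translation":[0,0,0.001],"rot":[0,0,0],"jaw":0},{"translation":[0,0,0],"rot":[0,0,0],"jaw":0}]' >/dev/null
python3 - <<'E'
from cl import *
rep()
for n,(a,b,c,d) in {"scene":(110,230,210,330)}.items():
    im=optics.get_image(n);cv2.imwrite(f'pics/{n}22.png',cv2.resize(im[a:b,c:d,::-1],None,fx=5,fy=5,interpolation=2))
E
```

```text
t 30.98 s 16.3 l 0.2 z 166.8 Fs 0.4 Fl -0.8 Fz 1.5 w 0.3
t 31.23 s 16.3 l 0.3 z 164.8 Fs 1.5 Fl -0.1 Fz 3.4 w 0.5
t 31.48 s 16.3 l 0.3 z 162.8 Fs 1.0 Fl -0.5 Fz 5.4 w 0.4
```

View pics/scene22.png

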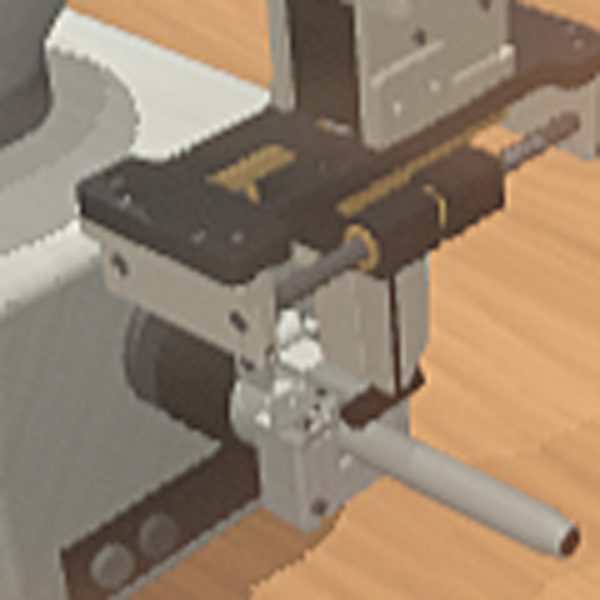

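The stop shows as 1 N/mm from TCP z≈0.167, which is where shut should be (0.1672). I'll retreat and inspect.

```bash
python3 -m creep '[{"translation":[0,0,-0.005],"rot":[0,0,0],"jaw":0},{"translation":[0,0,-0.01],"rot":[0,0,0],"jaw":0},{"translation":[0,0,-0.03],"rot":[0,0,0],"jaw":0},{"translation":[0.01,0,-0.035],"rot":[0,0,0],"jaw":0},{"translation":[0.03,0,-0.02],"rot":[0,0,0],"jaw":0},{"translation":[0.04,0,0],"rot":[0,0,0],"jaw":0},{"translation":[0.04,0,0],"rot":[0,0,0],"jaw":0},{"translation":[0.04,0,0],"rot":[0,0,0],"jaw":0},{"translation":[0.04,0,0],"rot":[0,0,0],"jaw":0},{"translation":[0,0,0],"rot":[0,0,0],"jaw":0},{"translation":[0,0,0],"rot":[0,0,0],"jaw":0},{"translation":[0,0,0],"rot":[0,0,0],"jaw":0}]'
python3 - <<'E'
from cl import *
rep()
C={n:optics.camera_info(n) for n in("scene","side")}
for n,(a,b,c,d) in {"scene":(130,230,220,340),"side":(150,250,290,400)}.items():
    im=optics.get_image(n);cv2.imwrite(f'pics/{n}23.png',cv2.resize(im[a:b,c:d,::-1],None,fx=6,fy=6,interpolation=2));cv2.imwrite(f'pics/{n}23f.png',im[:,:,::-1])
for z in (.1215,.1235,.125):
  for q,P in {'tip':.105}.items():
    X=W(P,z); print(q,z,(proj(C['scene'],X)-(220,130))*6,(proj(C['side'],X)-(290,150))*6)
for a in (0,.1,.2):
    B=W(-.034+.053*np.cos(a),.150+.053*np.sin(a));print(a,(proj(C['scene'],B)-(220,130))*6,(proj(C['side'],B)-(290,150))*6)
E
```

```text
clock: 32.53
position: [0.525, 0.0937, 0.2633]
ee_rot: [2.109, 2.328, -0.0]
force: [-0.4, -0.2, -0.7]
width: 0.009
t 32.53 s 215.7 l 0.2 z 263.3 Fs -0.2 Fl -0.4 Fz -0.7 w 0.9
tip 0.1215 [623.43676967 518.1619868 ] [320.79661714 526.42495431]
tip 0.1235 [623.46193208 512.82549965] [320.86612811 522.39975101]
tip 0.125 [623.48086046 508.8111353 ] [320.9183766  519.37417316]
0 [401.82986678 332.70506233] [313.34159755 319.46230645]
0.1 [400.26774607 317.82664492] [313.46998348 308.11375397]
0.2 [397.4034524  302.34842302] [313.54831886 295.94982899]
```

View pics/scene23.png

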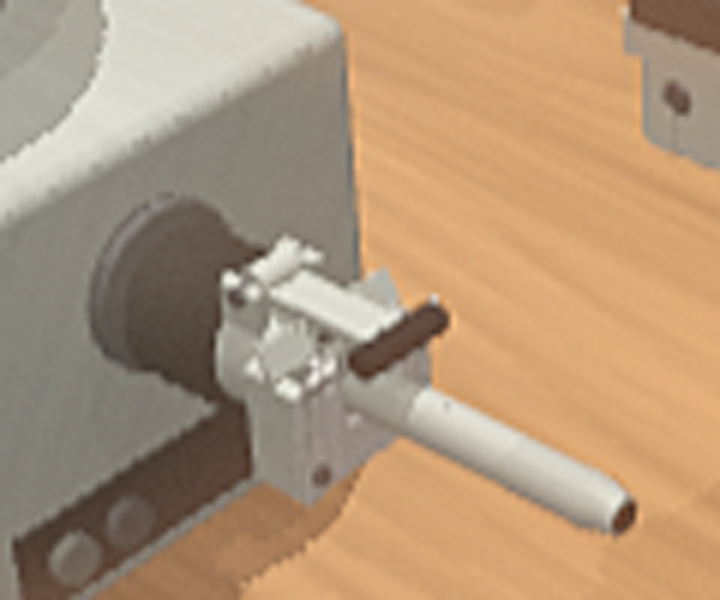

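View pics/side23.png

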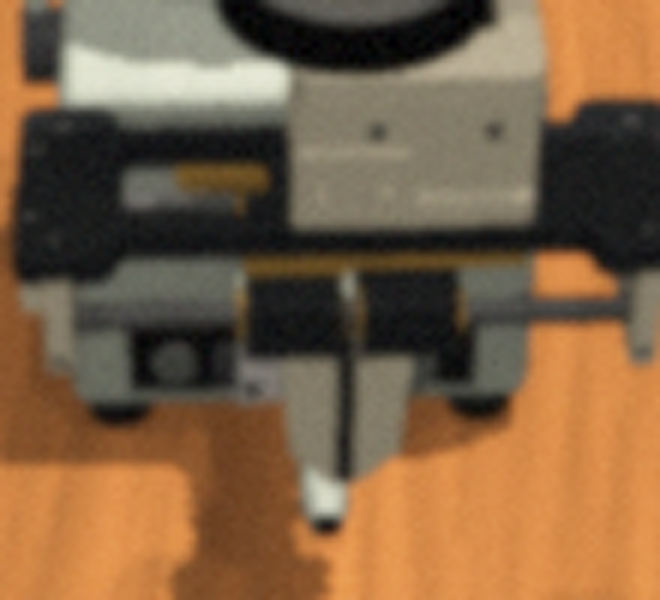

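View pics/scene23f.png

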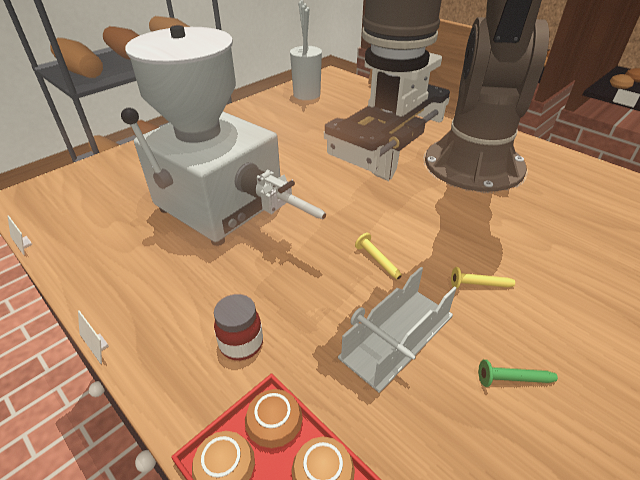

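The clamp bar is at crop (400,341) against (402,333) expected when shut, with the strap level. It showed the same offset before being moved. The barrel tip hasn't moved from (622,513), and the slim barrel, jar and look-alikes are where they were. I'll hand in.

```bash
python3 -c "
from cell import arm
print(arm.sign_off())"
```

```text
the job is handed in; nothing more can be done
None
```

I fitted the wide steel barrel with its flange behind the keeper plate, pressed it to the bottom of the slot, then swung the clamp shut. I handed the job in at about 32.7 s with the gripper clear of everything.

**Barrel:**
- It rubbed at about 3 N on the way down. At the bottom the force rose at about 0.9 N/mm, which is the coupling's own stiffness.
- During the first push it pitched about 2.5° in the grip, tip down. I turned it back, let go, gripped 15 mm nearer the plate and pressed again to 6.5 N.
- That second push showed no slide at first, but by its end the middle read about 2 mm low. The bore view suggested the pitch had not changed by more than about 0.5°, so I did not fully explain it.
- After release, the tip stood within about 1 px of where home puts it.

**Clamp:**
- It met its stop where shut should be. I pressed to 5.4 N and the strap looked level.
- The bar appeared about 1.5 px lower than predicted, as it had before I moved it, so I took that as calibration error.

**Everything else:** in the last scene picture the slim barrel, the jar and the yellow and green look-alikes look undisturbed. The side camera's view of the outlet was blocked by the gripper, so the final check of barrel and clamp rests on the scene camera and the forces.

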